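# Eject the stuck focus target from its carrier and put it away

### The arm

A 6-joint arm with a two-finger parallel gripper is mounted at the origin on the work surface. World frame = base frame: x ahead of the robot, y to its left, z up, the work surface at z = 0. Lengths are in m, angles in rad, forces in N, time in s.
With the tool pointing down it reaches from about 0.15 to 0.775 m from the base axis. Payload 6.1 kg.
Tool frame: the origin (TCP) lies midway between the tips of the shut fingers; the grasp point (between the pads) lies 19 mm behind it; z points along the fingers, x is the direction in which the jaws open and shut, and the axes are right-handed (so a half turn about z gives the same grasp; the last joint's range is limited). The gripper opens to 85 mm and grips with 20 to 120 N. Pads are 22 mm wide; open, the fingers measure 114 mm over their backs; the gripper's body (76 mm by 85 mm) begins 54 mm behind the grasp point. The pads swing forward as they close: fully open they stand 13 mm farther back than shut.
Start: joints at [1.274, 0.126, -0.04, 1.405, 0, 1.571], TCP at [0.154, 0.502, 0.231] pointing down, gripper open.
Joint ranges: [-2.72, 2.72], [-0.95, 1.95], [-1.27, 1.35], [-1.78, 2.02], [-1.46, 1.47], [-3.14, 3.14]. Speed limits (rad/s): [2.39, 2.39, 3.01, 3.14, 3.14, 3.14].

### API

Orientations are given as a unit quaternion [x, y, z, w].
In Python, from rig import observe, vision, ctrl gives the robot as it stands.
- The arm moves only by the shell command python3 -m handwheel 'ROWS' [OPENING] [FORCE]. ROWS is JSON, a list of rows, each a list of 6 numbers: the shift along the tool's x, y, z in mm, then the turn, a rotation vector about the tool's x, y, z in rad. In form: [[tx, ty, tz, rx, ry, rz], ...]. A call has exactly 5 rows; each row shifts and turns the pose as measured when the row begins, along the tool's axes as they then stand; what a row does not reach is not made up. A row lasts 1/12 s, in which the tool goes at most 41.7 mm and 7.16 degrees, less where a joint would pass 70% of its speed; a pose out of reach is approached as far as the arm can. A call with a gripper value outside its range is refused whole. OPENING is the finger opening in mm, from 0 to 85.4, set as the call begins (- or left out, the last holds). The fingers move at their own pace and stop on an object; FORCE is the grip in N (left out, the last holds). Time passes only in rows, so rows that do not move let the fingers close, or fill a call up. It gives the time, the measured TCP pose, the force and the opening at its end, in the units of the state.
- observe(): the state, without advancing time (a new reading comes with each control period).
- vision.read_camera(name): name is "scene" or "side" or "wrist"; returns a dict with "frame" (400x640x3 uint8, blue, green, red), "range_z" (400x640 float32, m along the optical axis (not along the pixel's ray), 0 where there is no reading), "fov_y" (degrees; the focal length in pixels is half the picture's height over the tangent of half this angle, whatever the lens; pixels are square), "cx", "cy" (the principal point, pixels), "origin" and "rotation" of the camera in the world. Camera axes: x right, y down, z forward; pixel columns grow to the right and rows downward; lengths in m; the calibration is good to about 2 mm. A picture is of the moment at which its call begins.
- ctrl.close_job(): hands the job in, once; it reports no verdict.
The state is a dict: "clock": time; "joint_positions": joint angles; "joint_velocities": joint speeds; "effort": joint torques, N m; "ee_pos": TCP position; "ee_rot": TCP orientation; "force": force on the tool from outside, world axes, zero at the start; "torque": the same for the moment, N m; "gripper_width": opening from 0.0 (shut) to 1.0 (fully open).
Only numpy, scipy, OpenCV 4.12 (cv2) and the standard library are available. Lean on these libraries where they do the work, as an engineer would, in place of code of your own. Each camera call takes 0.05 s, during which the arm holds its last target.

### The job

The green-faced focus target is stuck in its white carrier block. Pick up the carrier, lower it level onto the pin of the ejector stand so that the pin pokes the target up through the hole underneath, and seat it on the sprung shoulder with a steady push of about 15 N for half a second, never 30 N. Leave the carrier sitting there, lift the target out and set it green face up, fully down, in the empty green cup, leaving everything else on the table alone.

Things in the scene. Friction and masses are not known exactly. Their poses are not given: they have to be found in the camera images.
- carrier: White block on a grey floor plate, loose, 64 mm (its x) by 46 mm (its y) by 30 mm high, about 0.22 kg, standing on the table; origin at the centre of its underside, z up. Grip it across its 46 mm width. The green target sits in its round recess. Must not be pressed onto the stand with more than 30 N.
- carrier_seat (a point): Centre of the recess floor, 6 mm above the carrier's underside. Recess 31 to 32 mm wide, open on top; its 6 mm floor has a central through hole 12 to 13 mm wide, open below. Two sprung steel clips at the recess's x ends, 11 mm above the underside, grip the target by friction: it takes about 5 to 10 N to slide it up, and it is free after rising about 7 mm.
- target: Focus target: black puck 30 mm wide, 22 mm high, about 45 g, green top face; origin at the centre of its underside, z up. Starts seated on the recess floor, its top 2 mm below the carrier's top, so it cannot be gripped; with the carrier down on the shoulder it stands about 12 mm proud. Must not be pressed against the pin with more than 30 N.
- stand: Ejector stand, fixed: grey round foot 90 mm wide, 12 mm high; black sleeve 34 mm wide up to 40 mm above the table; in it a steel post with an aluminium shoulder disc 36 mm wide, and through the shoulder an upright steel pin 9 mm wide standing 20 mm above it, with a round nose. Origin at the centre of the foot's underside; post and pin stand on its z axis.
- stand_sleeve (a point): Centre of the sleeve's rim, 40 mm above the table. The post is locked at a height that differs each time and is not reported: shoulder top 56 to 88 mm above the table, pin tip 20 mm higher. Find it by feel: 5 to 10 N while the pin slides the target up, then less, then about 6 N per mm once the carrier meets the sprung shoulder, which bottoms hard after 4 mm.
- cup_green: Green square cup block, fixed to the table, 56 mm square and 18 mm high, empty; origin at the centre of its underside. Round well in its middle, 34 to 35 mm wide and 10 mm deep (well floor 8 mm above the table).
- cup_blue: Blue cup block of the same size, fixed; holds the blue-faced target. Leave alone.
- cup_orange: Orange cup block of the same size, fixed; holds the orange-faced target. Leave alone.
- target_blue: Blue-faced puck, same size as the green one, standing in the blue cup; origin at the centre of its underside. Leave alone.
- target_orange: Orange-faced puck, same size as the green one, standing in the orange cup; origin at the centre of its underside. Leave alone.
- dropper: Small dropper bottle standing on the table, 26 mm wide, 62 mm tall; origin at the centre of its underside. Leave alone.
- torch: Steel pen torch lying on the table, 110 mm long, 16 mm high; origin under its middle, x along it. Leave alone.
- jar: Jar standing on the table, 52 mm wide, 55 mm tall; origin at the centre of its underside. Leave alone.
- occluder: Flat black eye occluder lying on the table: 5 mm thick disc 52 mm wide on a handle, 166 mm long overall, x along the handle. Leave alone.
Not all that is in view belongs to the job. There is more than one size of the carrier; the one meant has the size given above.

How it is judged:
On the way:
1. the carrier is level on the stand and seated on the sprung shoulder with a push of at least 8 N, the target poked at least 12 mm up from its seat and standing on the pin (z of target in the frame of carrier above 0.018 m and horizontal distance between carrier and stand below 0.006 m and horizontal distance between target and carrier below 0.006 m and angle between carrier's own z axis and vertical below 0.12 rad and contact force between target and stand above 0.1 N and contact force between carrier and stand above 8 N), for 0.2 s.
At the end, for the whole second after the job is handed in: The green-faced target stands face up, released and at rest on the floor of the green cup's well (within 5 mm of its centre, less than 3 mm off the floor, tilt under 0.1 rad), and the carrier rests released on the stand, threaded on the pin (centres within 6 mm, tilt under 0.12 rad) (horizontal distance between target and cup_green below 0.005 m and z of target in the frame of cup_green between 0.005 and 0.011 m and angle between target's own z axis and vertical below 0.1 rad and linear speed of each of target, carrier below 0.02 m/s and horizontal distance between carrier and stand below 0.006 m and angle between carrier's own z axis and vertical below 0.12 rad and contact force between carrier and stand above 0.3 N); the robot touches nothing.
It fails at once if the carrier is forced onto the stand (over 30 N) (contact force between carrier and stand above 30 N).
It fails at once if the target is forced against the pin (over 30 N) (contact force between target and stand above 30 N).
It fails at once if another target, the bottle, torch, jar or occluder is disturbed (moved over 20 mm) (distance of any of target_blue, target_orange, dropper, torch, jar, occluder from where it was at the start of the episode above 0.02 m).
It also fails if it takes over 67 s, if anything falls off the work surface, if the arm or the gripper's body presses on something with over 40 N, if the wrist force passes 120 N, or if a joint passes its speed limit or range.

## Working session

There is one attempt and no reset: what is moved stays moved. The work goes in short steps, Python scripts to look and compute and a shell command to move; the robot and the scene stay as the last step left them, time stands still between calls to the robot, and variables do not carry over. Pictures are saved under pics/ and viewed, and the job is handed in when it is done.

```bash
ls; mkdir -p pics
python3 - <<'E'
from rig import observe, vision
import cv2,numpy as np
print(observe())
for n in ["scene","side","wrist"]:
    c=vision.read_camera(n); cv2.imwrite(f"pics/{n}0.png",c["frame"]); np.savez(f"pics/{n}0.npz",**c)
    print(n,c["fov_y"],c["cx"],c["cy"],c["origin"],c["rotation"])
E
```

```text
pics
{'clock': 0.0, 'joint_positions': array([ 1.27400006e+00,  1.26358488e-01, -4.06266314e-02,  1.40537341e+00,
       -1.52479317e-05,  1.57081379e+00]), 'joint_velocities': array([ 0.00061031, -0.00039619,  0.00160316, -0.00075412, -0.00021311,
        0.00014254]), 'effort': array([-5.93054165e-05, -4.35920370e+01,  3.52921307e+01,  1.74460426e-02,
        1.44234286e-04,  4.04828512e-06]), 'ee_pos': array([0.15342592, 0.50165615, 0.23053121]), 'ee_rot': array([ 8.03888657e-01,  5.94779301e-01, -6.23374378e-04,  4.70721622e-04]), 'force': array([-0.53370612,  0.17845594, -0.11491812]), 'torque': array([0.00606914, 0.0123118 , 0.00730166]), 'gripper_width': 0.9959111027651949}
scene 49.47881588967064 320.4210823230943 197.87342685955076 [1.19623298 0.51320069 0.6862694 ] [ 0.38263627  0.821776   -0.37865956 -0.18679033]
side 45.55913907604974 321.1843573011653 201.73367282316505 [ 0.52096304 -0.77694788  0.72973367] [ 0.89998032 -0.0469938   0.02531612 -0.43265009]
wrist 58.309004570156475 318.26791702960287 204.48929573284167 [0.08008139 0.52466832 0.37373489] [0.79436468 0.58798181 0.09031585 0.12290316]
```

View pics/scene0.png

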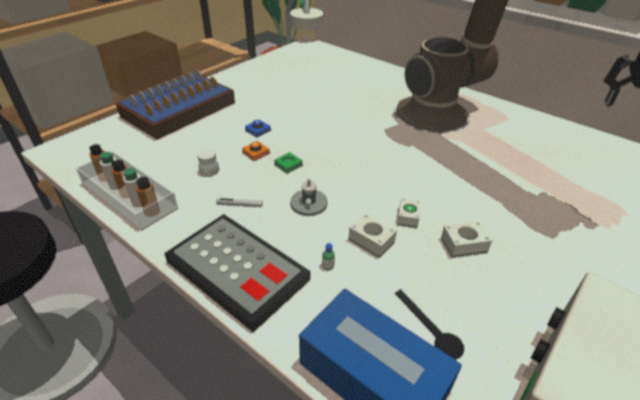

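View pics/side0.png

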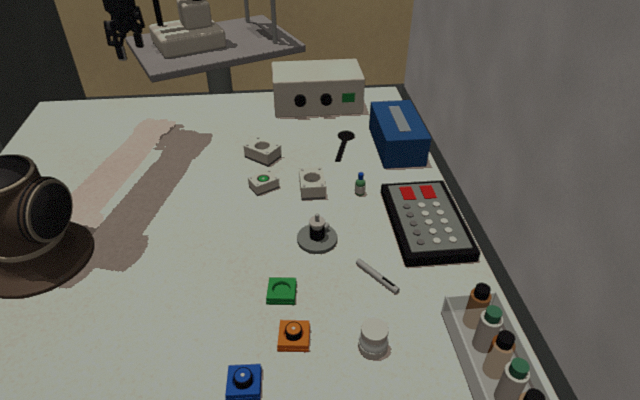

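View pics/wrist0.png

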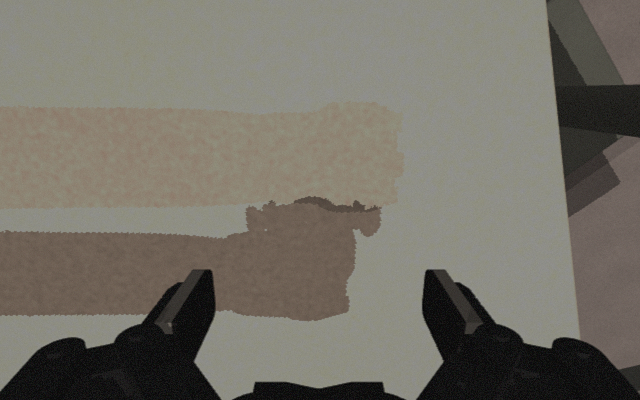

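Three white blocks could be the carrier. In the scene picture they are at (408,211), small with a green face, (372,233), large and empty, and (466,237), large and empty. In the side picture they are at (263,182), (312,183) and (263,150). The green-faced one fits the description. Next I'll measure its size and crop in on it.

```bash
cat > h.py <<'E'
import numpy as np, cv2
from scipy.spatial.transform import Rotation as R
def cloud(c):
    z=c["range_z"]; f=200/np.tan(np.radians(float(c["fov_y"]))/2)
    v,u=np.mgrid[0:400,0:640]
    p=np.stack([(u-c["cx"])/f*z,(v-c["cy"])/f*z,z],-1)
    w=p@R.from_quat(c["rotation"]).as_matrix().T+c["origin"]
    w[z==0]=np.nan
    return w
def proj(c,P):
    f=200/np.tan(np.radians(float(c["fov_y"]))/2)
    q=(np.atleast_2d(P)-c["origin"])@R.from_quat(c["rotation"]).as_matrix()
    return np.c_[q[:,0]/q[:,2]*f+c["cx"],q[:,1]/q[:,2]*f+c["cy"]]
E
python3 - <<'E'
from h import *
for n,boxes in {"scene":dict(green=(390,425,193,230),big1=(345,400,210,255),big2=(438,495,215,258),stand=(288,330,175,217),cup=(272,304,150,174),blue=(243,273,115,140),orange=(240,272,138,162),drop=(318,338,240,272)),
 "side":dict(green=(245,282,165,197),big1=(295,330,163,202),big2=(240,285,132,166),stand=(293,342,208,254),cup=(262,302,272,308),orange=(272,316,312,355),blue=(222,266,358,400),drop=(352,370,168,198))}.items():
    c=dict(np.load(f"pics/{n}0.npz")); w=cloud(c)
    print(n,"table z",np.nanmedian(w[240:260,200:260,2]) if n=="side" else np.nanmedian(w[180:200,340:380,2]))
    for k,(u0,u1,v0,v1) in boxes.items():
        p=w[v0:v1,u0:u1].reshape(-1,3); p=p[np.isfinite(p).all(1)]
        zt=np.percentile(p[:,2],99.5)
        q=p[(p[:,2]>0.012)]
        rr=cv2.minAreaRect((q[:,:2]*1000).astype(np.float32))
        print(k,"ztop",zt.round(4),"rect mm",np.round(rr[0],1),np.round(rr[1],1),round(rr[2],1),len(q))
ims=[]
for n,(u,v) in {"scene":(415,220),"side":(285,170)}.items():
    im=cv2.imread(f"pics/{n}0.png")[v-50:v+50,u-65:u+65]; ims.append(cv2.resize(im,None,fx=5,fy=5,interpolation=cv2.INTER_CUBIC))
for n,i in zip("ab",ims): cv2.imwrite(f"pics/crop_{n}.png",i)
E
```

```text
scene table z 0.0017244000385568947
green ztop 0.0406 rect mm [510.3 212.6] [134.1  53.9] 19.3 520
big1 ztop 0.0427 rect mm [565.6 181.4] [ 85.3 135.6] 89.1 1160
big2 ztop 0.043 rect mm [480.4 342.2] [63.5 85.8] 50.1 1216
stand ztop 0.0746 rect mm [598.4  -3.4] [83.  88.6] 40.8 761
cup ztop 0.0224 rect mm [ 511.4 -151. ] [60.2 58.3] 82.6 253
blue ztop 0.0342 rect mm [ 441.8 -337.1] [58.8 60.2] 84.8 229
orange ztop 0.0337 rect mm [ 528.4 -257.1] [56.8 57.1] 82.6 278
drop ztop 0.0644 rect mm [721.9 155.6] [19.8 25. ] 40.0 253
side table z 0.0021405270230128726
green ztop 0.0349 rect mm [482.9 201.6] [66.3 54.5] 29.1 488
big1 ztop 0.044 rect mm [603.7 179.8] [89.8 60.1] 89.3 723
big2 ztop 0.0445 rect mm [482.3 340.9] [65.7 88.7] 50.4 704
stand ztop 0.0746 rect mm [596.5 -11.6] [82.5 88.3] 78.4 996
cup ztop 0.0223 rect mm [ 513.4 -151.8] [57.6 55. ] 83.1 538
orange ztop 0.0343 rect mm [ 530.4 -258.5] [56.6 54.4] 83.0 839
blue ztop 0.034 rect mm [ 443.3 -340.1] [56.5 54.9] 87.9 1083
drop ztop 0.0658 rect mm [720.4 147.7] [25.9 22.4] 9.8 186
```

View pics/crop_a.png

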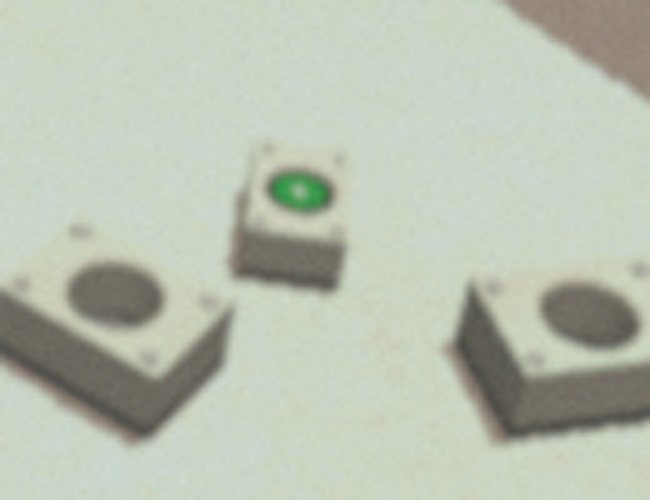

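View pics/crop_b.png

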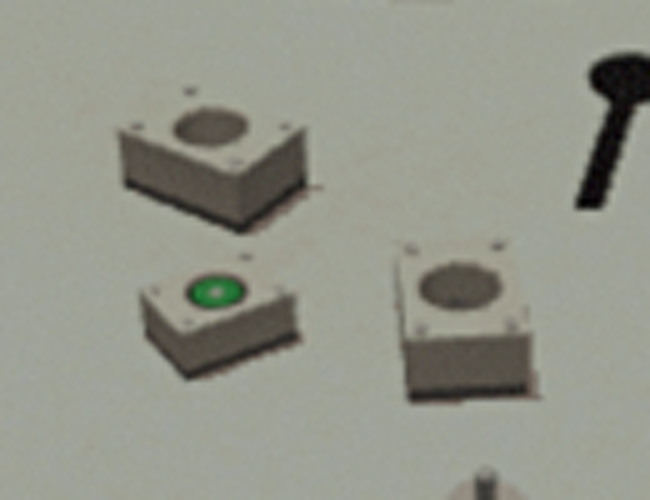

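The crops settle it: the block with the green face, at (408,211) scene and (263,182) side, measures about 66 x 54 mm including smear. The two empty blocks are about 88 x 62 mm, so they are the wrong size. Next I'll refine the poses.

Run:
```python
from h import *
for n,(u0,u1,v0,v1),s in [("scene",(388,428,190,232),(285,333,172,220)),("side",(243,284,163,200),(290,345,205,256))]:
    c=dict(np.load(f"pics/{n}0.npz")); w=cloud(c)
    p=w[v0:v1,u0:u1].reshape(-1,3); p=p[np.isfinite(p).all(1)]
    q=p[(p[:,2]>0.026)&(p[:,2]<0.038)&(np.hypot(p[:,0]-.483,p[:,1]-.2015)<.045)]
    print(n,"top z",np.median(q[:,2]),cv2.minAreaRect((q[:,:2]*1000).astype(np.float32)),len(q))
    p=w[s[2]:s[3],s[0]:s[1]].reshape(-1,3); p=p[np.isfinite(p).all(1)]
    q=p[(p[:,2]>0.009)&(p[:,2]<0.018)]
    (x,y),r=cv2.minEnclosingCircle((q[:,:2]*1000).astype(np.float32)); print("foot",x,y,r,len(q))
    for lo,hi in [(.03,.045),(.045,.055),(.055,.07),(.07,.12)]:
        q=p[(p[:,2]>lo)&(p[:,2]<hi)]; print(lo,hi,len(q),q.mean(0) if len(q) else '',np.ptp(q,axis=0) if len(q) else '')
    u,v=(s[0]+s[1])//2,(s[2]+s[3])//2-5
    im=cv2.imread(f"pics/{n}0.png")[v-30:v+30,u-40:u+40]; cv2.imwrite(f"pics/stand_{n}.png",cv2.resize(im,None,fx=8,fy=8,interpolation=cv2.INTER_CUBIC))
```

```text
scene top z 0.031161526386900673 ((480.26483154296875, 201.81312561035156), (70.63886260986328, 46.1070556640625), 27.59160614013672) 402
foot 595.1218872070312 -4.464080810546875 46.43690872192383 547
0.03 0.045 118 [0.60617679 0.00341108 0.03737888] [0.04478612 0.03970424 0.01473362]
0.045 0.055 19 [0.60472923 0.00297916 0.05070911] [0.02573666 0.02032911 0.00944703]
0.055 0.07 122 [ 0.59797443 -0.0031607   0.05915947] [0.0357222  0.03444434 0.01406679]
0.07 0.12 15 [ 0.59686304 -0.00438846  0.07514761] [0.00918432 0.00839656 0.00678385]
side top z 0.03190791276824201 ((482.97332763671875, 202.24978637695312), (65.42678833007812, 54.146793365478516), 27.237443923950195) 349
foot 598.08740234375 -7.811933517456055 46.895103454589844 680
0.03 0.045 126 [ 0.60009005 -0.01362782  0.03764484] [0.04440534 0.03881767 0.01432747]
0.045 0.055 20 [ 0.59778008 -0.01685403  0.04972647] [0.03429615 0.01459521 0.009332  ]
0.055 0.07 151 [ 0.59716517 -0.00999754  0.05974528] [0.03466376 0.03545076 0.01425451]
0.07 0.12 21 [ 0.59739564 -0.00803603  0.07549909] [0.00847759 0.0086935  0.01086651]
```

```bash
python3 -m handwheel '[[-17,37,0,0,0,0],[-17,37,0,0,0,0],[-17,37,0,0,0,0],[-17,37,0,0,0,0],[-17,37,0,0,0,0]]'; python3 -c "
from rig import observe;print(observe()['joint_positions'])"
```

```text
clock: 0.57
ee_pos: [0.3049, 0.3673, 0.2278]
ee_rot: [0.799, 0.601, -0.002, 0.0]
force: [-0.1, 1.0, -0.1]
gripper_width: 0.999
[ 8.77331413e-01  3.94413727e-02 -1.41929398e-01  1.39384039e+00
  9.60796356e-04  1.15793997e+00]
```

View pics/stand_side.png

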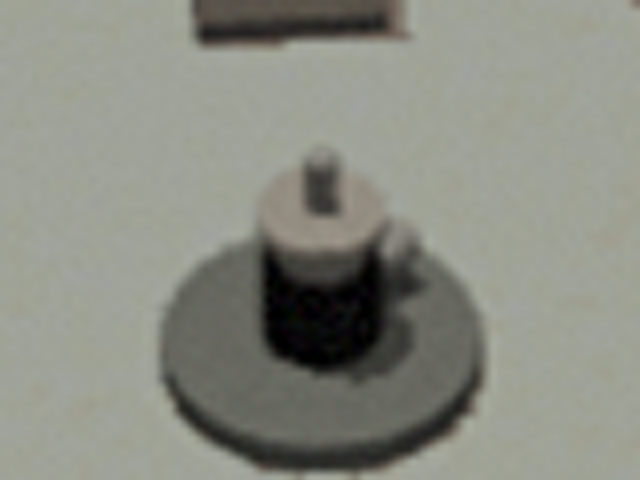

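The stand crop shows the shoulder only a little above the sleeve, at about 59 mm, with the pin tip at about 77 mm. The stand's centre is near (0.597,-0.006).

```bash
python3 -m handwheel '[[-19,37,0,0,0,0],[-19,37,0,0,0,0],[-19,37,0,0,0,0],[-19,37,0,0,0,0],[-19,37,0,0,0,0]]'; python3 -m handwheel '[[-8,15,0,0,0,0],[0,0,0,0,0,-0.12],[0,0,0,0,0,-0.12],[0,0,0,0,0,-0.12],[0,0,0,0,0,-0.12]]';python3 -m handwheel '[[0,0,0,0,0,-0.12],[0,0,0,0,0,-0.12],[0,0,0,0,0,-0.08],[0,0,0,0,0,0],[0,0,0,0,0,0]]'
cat > look.py <<'E'
import sys
from h import *
from rig import observe,vision
o=observe(); r=R.from_quat(o["ee_rot"]).as_matrix()
print("pos",o["ee_pos"].round(4),"xhead",np.degrees(np.arctan2(r[1,0],r[0,0])).round(2),"z",r[:,2].round(4),"F",o["force"].round(2),"j",o["joint_positions"].round(2),"w",round(o["gripper_width"]*85.4,1),"t",o["clock"])
for a in sys.argv[1:]:
    cam,name=a.split(":"); c=vision.read_camera(cam); cv2.imwrite(f"pics/{name}.png",c["frame"]); np.savez(f"pics/{name}.npz",**c)
E
python3 look.py wrist:w1
```

```text
clock: 0.98
ee_pos: [0.4553, 0.2224, 0.2269]
ee_rot: [0.799, 0.602, -0.003, -0.0]
force: [0.8, 1.6, 0.3]
gripper_width: 1.001
clock: 1.4
ee_pos: [0.4738, 0.2015, 0.2243]
ee_rot: [0.631, 0.776, -0.004, -0.001]
force: [0.1, 0.3, 0.0]
gripper_width: 1.002
clock: 1.82
ee_pos: [0.4734, 0.2004, 0.2224]
ee_rot: [0.492, 0.87, -0.006, -0.002]
force: [0.5, -0.4, 0.2]
gripper_width: 1.0
pos [0.4734 0.2004 0.2224] xhead 121.02 z [-0.0099 -0.0077 -0.9999] F [ 0.47 -0.38  0.22] j [ 0.4   0.12 -0.07  1.4  -0.   -0.14] w 85.4 t 1.8167
```

View pics/w1.png

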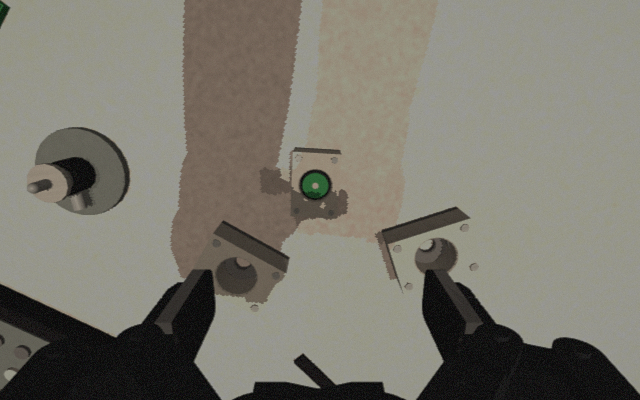

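The wrist view shows the carrier at (317,183), nearly square to the jaws. The stand is at (60,180), and the two oversized blocks are at (240,265) and (430,250). Now I'll get a precise carrier pose from this view.

```bash
cat > car.py <<'E'
import sys
from h import *
c=dict(np.load(f"pics/{sys.argv[1]}.npz")); w=cloud(c); im=c["frame"].astype(int)
p=np.array([float(a) for a in sys.argv[2:4]])
m=(w[...,2]>0.022)&(w[...,2]<0.04)&(np.hypot(w[...,0]-p[0],w[...,1]-p[1])<.045)
q=w[m]; print("top z",np.median(q[:,2]), "table",np.nanmedian(w[60:130,320:400,2]))
print(cv2.minAreaRect((q[:,:2]*1000).astype(np.float32)),q[:,:2].mean(0))
g=(im[...,1]>im[...,2]+25)&(im[...,1]>im[...,0]+25)&(np.hypot(w[...,0]-p[0],w[...,1]-p[1])<.045)
print("green",w[g].mean(0),g.sum(), np.argwhere(g).mean(0)[::-1])
E
python3 car.py w1 .482 .2015
python3 - <<'E'
import cv2;im=cv2.imread("pics/w1.png")[130:240,260:380];cv2.imwrite("pics/w1c.png",cv2.resize(im,None,fx=5,fy=5))
E
```

```text
top z 0.030192818393925847 table 0.0005344941905516265
((481.87762451171875, 201.74024963378906), (64.75423431396484, 46.01787567138672), 27.67048454284668) [0.48053869 0.20106978]
green [0.48085723 0.20090141 0.02906076] 431 [314.87935035 184.05104408]
```

View pics/w1c.png

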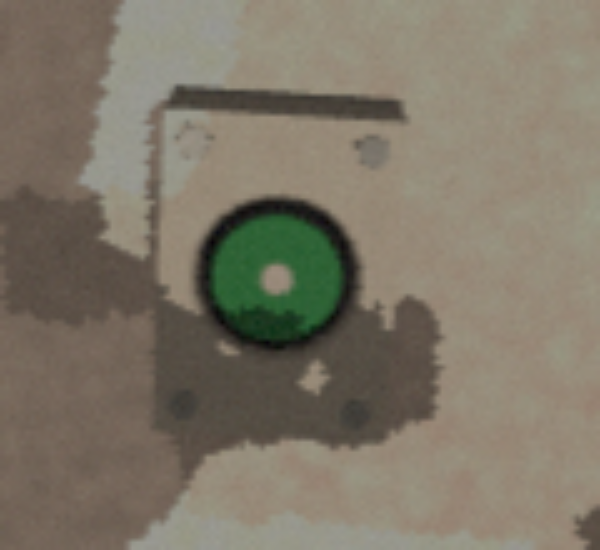

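```bash
cat > go.py <<'E'
# print tool-frame shift (mm) and turn (rad) to x y z heading(level)
import sys
from h import *
from rig import observe
x,y,z,h=map(float,sys.argv[1:5]); o=observe(); r=R.from_quat(o["ee_rot"])
h=np.radians(h); X=np.array([np.cos(h),np.sin(h),0]); Z=np.array([0,0,-1.]); T=R.from_matrix(np.c_[X,np.cross(Z,X),Z])
d=r.inv().apply(np.array([x,y,z])-o["ee_pos"])*1000
r2=T.inv().apply(np.array([x,y,z])-o["ee_pos"])*1000
print("shift now",d.round(2),"shift if level",r2.round(2),"turn",(r.inv()*T).as_rotvec().round(4),"F",o["force"].round(2),"tq",o["torque"].round(3),"pos",o["ee_pos"].round(4),"t",round(float(o["clock"]),2),"w",round(o["gripper_width"]*85.4,1))
E
python3 go.py .481 .2012 .05 117.7
```

```text
shift now [ -3.02   9.1  172.33] shift if level [ -2.88   7.12 172.43] turn [-0.0124  0.0019  0.0581] F [0.41 0.5  0.11] tq [-0.035 -0.012  0.016] pos [0.4734 0.2004 0.2224] t 1.87 w 85.4
```

```bash
python3 -m handwheel '[[0,0,0,-0.0124,0.002,0.058],[-2,4,25,0,0,0],[-1,3,30,0,0,0],[0,0,35,0,0,0],[0,0,30,0,0,0]]' 65 60; python3 -m handwheel '[[0,0,25,0,0,0],[0,0,20,0,0,0],[0,0,10,0,0,0],[0,0,0,0,0,0],[0,0,0,0,0,0]]'
python3 go.py .481 .2012 .003 117.7
```

```text
clock: 2.28
ee_pos: [0.4863, 0.2035, 0.1066]
ee_rot: [0.523, 0.852, 0.007, 0.005]
force: [-0.5, -0.2, -0.6]
gripper_width: 0.76
clock: 2.7
ee_pos: [0.482, 0.2018, 0.0414]
ee_rot: [0.527, 0.85, 0.002, 0.001]
force: [0.4, 0.4, 0.3]
gripper_width: 0.762
shift now [-0.13 -1.35 38.42] shift if level [-0.1  -1.17 38.42] turn [ 0.0046  0.     -0.0229] F [0.43 0.41 0.29] tq [-0.014  0.     0.042] pos [0.482  0.2018 0.0414] t 2.7 w 65.1
```

```bash
python3 -m handwheel '[[0,-1,10,0.0046,0,-0.023],[0,0,15,0,0,0],[0,0,6,0,0,0],[0,0,0,0,0,0],[0,0,0,0,0,0]]'
python3 go.py .481 .2012 .003 117.7; python3 look.py wrist:w2; python3 car.py w2 .481 .2012
```

```text
clock: 3.12
ee_pos: [0.4838, 0.2026, 0.0124]
ee_rot: [0.516, 0.856, 0.002, 0.002]
force: [0.3, -0.3, 0.5]
gripper_width: 0.759
shift now [ 0.07 -3.23  9.42] shift if level [ 0.06 -3.17  9.44] turn [0.0057 0.0006 0.0023] F [ 0.34 -0.31  0.51] tq [ 0.017 -0.046  0.008] pos [0.4838 0.2026 0.0124] t 3.12 w 64.9
pos [0.4838 0.2026 0.0124] xhead 117.83 z [ 0.0054  0.0021 -1.    ] F [ 0.34 -0.31  0.51] j [ 0.4   0.21 -0.43  0.92 -0.   -0.09] w 64.9 t 3.1167
top z 0.03030765005288974 table 0.0005450324888045949
((481.6443176269531, 201.3970184326172), (75.4625473022461, 78.26248168945312), 79.1319351196289) [0.47891611 0.19999535]
green [0.48146897 0.20118135 0.02907337] 2269 [317.56853239 285.68179815]
```

View pics/w2.png

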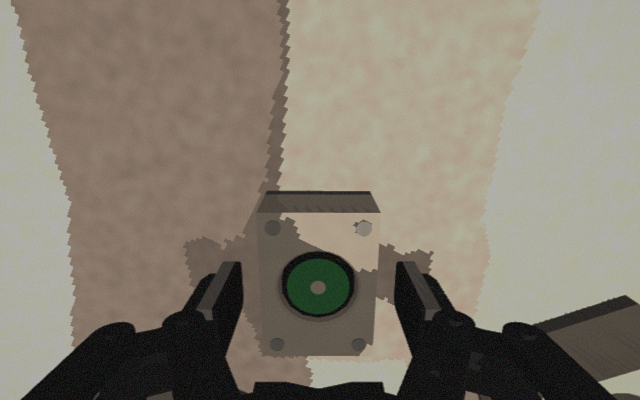

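The carrier sits between the open fingers with its green face at (318,286), and the fingers clear it on both sides.

```bash
python3 -m handwheel '[[0,-2,4,0.0057,0,0],[0,-1,4,0,0,0],[0,0,1,0,0,0],[0,0,0,0,0,0],[0,0,0,0,0,0]]'
python3 go.py .4814 .2012 .003 117.7
```

```text
clock: 3.58
ee_pos: [0.4825, 0.2017, 0.005]
ee_rot: [0.516, 0.856, 0.001, 0.001]
force: [0.2, -0.3, -0.6]
gripper_width: 0.756
shift now [ 0.08 -1.24  2.01] shift if level [ 0.08 -1.23  2.02] turn [0.0033 0.001  0.0023] F [ 0.24 -0.31 -0.58] tq [-0.004  0.01  -0.039] pos [0.4825 0.2017 0.005 ] t 3.58 w 64.6
```

```bash
python3 -m handwheel '[[0,-1,1,0.003,0,0],[0,0,0,0,0,0],[0,0,0,0,0,0],[0,0,0,0,0,0],[0,0,0,0,0,0]]' 40 70
python3 -m handwheel '[[0,0,0,0,0,0],[0,0,0,0,0,0],[0,0,0,0,0,0],[0,0,0,0,0,0],[0,0,0,0,0,0]]'
python3 go.py .4814 .2012 .13 117.7;python3 look.py wrist:w3; python3 car.py w3 .481 .2012
```

```text
clock: 4.0
ee_pos: [0.4817, 0.2012, 0.0045]
ee_rot: [0.516, 0.856, -0.0, 0.001]
force: [-0.5, 0.7, 0.2]
gripper_width: 0.522
clock: 4.42
ee_pos: [0.4816, 0.2012, 0.0044]
ee_rot: [0.516, 0.856, -0.0, 0.001]
force: [-0.3, 0.5, -0.8]
gripper_width: 0.523
shift now [-1.0000e-02 -1.6000e-01 -1.2557e+02] shift if level [   0.15   -0.2  -125.57] turn [0.0003 0.0012 0.0023] F [-0.34  0.47 -0.77] tq [-0.037  0.003  0.009] pos [0.4816 0.2012 0.0044] t 4.42 w 44.6
pos [0.4816 0.2012 0.0044] xhead 117.83 z [ 8.e-04 -9.e-04 -1.e+00] F [-0.34  0.47 -0.77] j [ 0.4   0.22 -0.44  0.91 -0.   -0.09] w 44.6 t 4.4167
top z 0.030306637096193176 table 0.0005468944228180506
((481.84295654296875, 201.38552856445312), (65.25959777832031, 72.25181579589844), 27.277616500854492) [0.47832391 0.19967609]
green [0.48161752 0.20123699 0.02907293] 2454 [318.14629177 302.75387123]
```

View pics/w3.png

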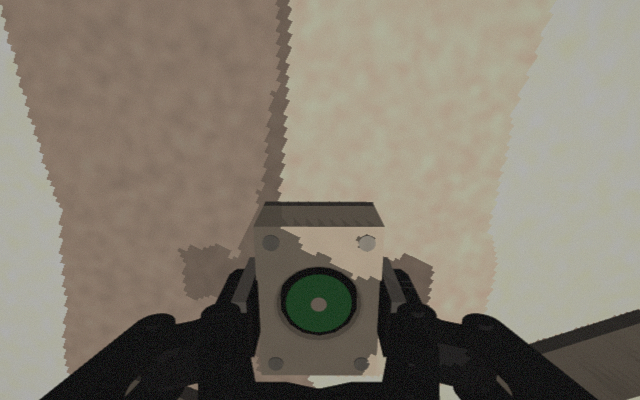

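Gripped at 44.6 mm wide. The green face at (318,303) puts the carrier centre within 0.2 mm of the TCP, and its underside is 4.4 mm below the TCP. Next: lift, then look at the stand from the side with the wrist camera.

```bash
python3 -m handwheel '[[0,0,-10,0,0,0],[0,0,-25,0,0,0],[0,0,-30,0,0,0],[0,0,-30,0,0,0],[0,0,-30,0,0,0]]'
python3 -m handwheel '[[-14,6,-10,0,0,0],[-27,11,0,0,0,0],[-27,11,0,0,0,0],[-27,11,0,0,0,0],[-27,11,0,0,0,0]]'
python3 -m handwheel '[[-27,11,0,0,0,0],[-27,11,0,0,0,0],[-27,11,0,0,0,0],[-14,6,0,0,0,0],[0,0,0,0,0,0]]'
python3 go.py .677 .036 .15 117.7;python3 look.py wrist:w4
```

```text
clock: 4.88
ee_pos: [0.4751, 0.1986, 0.1267]
ee_rot: [0.516, 0.856, -0.008, -0.005]
force: [1.2, 0.1, -3.2]
gripper_width: 0.521
clock: 5.3
ee_pos: [0.579, 0.1164, 0.1497]
ee_rot: [0.512, 0.859, -0.002, -0.002]
force: [0.7, 0.5, -3.3]
gripper_width: 0.524
clock: 5.72
ee_pos: [0.6642, 0.0436, 0.1504]
ee_rot: [0.514, 0.858, -0.003, -0.002]
force: [-0.9, 0.4, -2.6]
gripper_width: 0.529
shift now [-12.72   7.68   0.33] shift if level [-12.66   7.77   0.38] turn [-0.0062  0.0002  0.0074] F [-0.93  0.41 -2.59] tq [ 0.027  0.029 -0.013] pos [0.6642 0.0436 0.1504] t 5.72 w 45.2
pos [0.6642 0.0436 0.1504] xhead 118.12 z [-0.0054 -0.0031 -1.    ] F [-0.93  0.41 -2.59] j [ 0.07  0.41  0.15  1.32 -0.   -0.42] w 45.2 t 5.7167
```

View pics/w4.png

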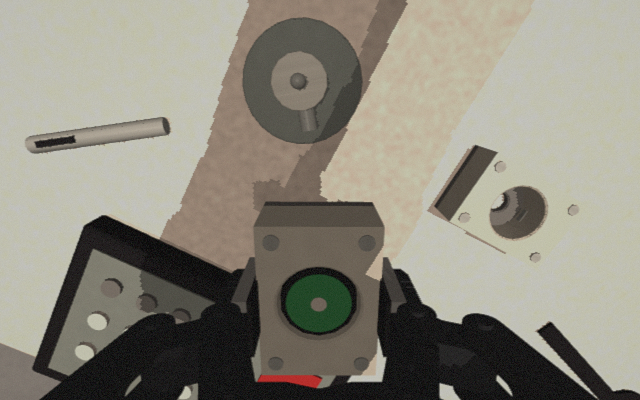

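The wrist view shows the stand from nearly straight above, with its foot at (302,80) and pin at (298,80). The carrier hangs level at (318,300).

Run:
```python
from h import *
c=dict(np.load("pics/w4.npz")); w=cloud(c)
W=w[5:155,230:380].reshape(-1,3); W=W[np.isfinite(W).all(1)]
print("table",np.median(W[abs(W[:,2])<.006,2]))
for lo,hi in [(.008,.016),(.05,.066),(.07,.1)]:
    q=W[(W[:,2]>lo)&(W[:,2]<hi)]
    (x,y),r=cv2.minEnclosingCircle((q[:,:2]*1000).astype(np.float32))
    print(lo,hi,len(q),"circle",x,y,r,"mean",q.mean(0),"zmed",np.median(q[:,2]),"zmax",q[:,2].max())
W=w[150:390,240:390].reshape(-1,3); q=W[(abs(W[:,2]-.176)<.012)]
print("carrier top",np.median(q[:,2]))
im=c["frame"].astype(int)
g=(im[...,1]>im[...,2]+25)&(im[...,1]>im[...,0]+25);g[:250]=0
print("green",w[g].mean(0))
```

```text
table 0.0005290187378464983
0.008 0.016 8836 circle 596.7249755859375 -6.020300388336182 44.960914611816406 mean [ 0.59407082 -0.00676466  0.01249267] zmed 0.012507193930419741 zmax 0.014949069559487937
0.05 0.066 2451 circle 596.6109619140625 -6.1845173835754395 17.852365493774414 mean [ 0.59635769 -0.00617982  0.05767572] zmed 0.05764400214549603 zmax 0.06490036133104363
0.07 0.1 200 circle 596.6896362304688 -6.0797929763793945 4.466665267944336 mean [ 0.5966605  -0.00587338  0.07608479] zmed 0.07630931315894986 zmax 0.0790628632624264
carrier top 0.17616760634474954
green [nan nan nan]
```

```bash
python3 - <<'E'
from h import *
c=dict(np.load("pics/w4.npz")); w=cloud(c)
im=c["frame"].astype(int)
g=(im[...,1]>im[...,2]+25)&(im[...,1]>im[...,0]+25)&(w[...,2]>.12);g[:250]=0
print("green",np.nanmean(w[g],0),g.sum())
E
python3 go.py .5966 -.0061 .15 117.7
```

```text
green [0.66432971 0.04382447 0.1749651 ] 2688
shift now [-13.07 -82.57   0.87] shift if level [-13.71 -82.47   0.32] turn [-0.0068 -0.0006  0.0078] F [ 0.83 -0.48 -3.22] tq [ 0.002 -0.033 -0.013] pos [0.6632 0.0444 0.1503] t 5.77 w 44.7
```

```bash
python3 -m handwheel '[[-2,-12,0,-0.0068,0,0.0078],[-4,-24,0,0,0,0],[-4,-24,0,0,0,0],[-3,-18,0,0,0,0],[0,-4,0,0,0,0]]'
python3 -m handwheel '[[0,0,0,0,0,0],[0,0,0,0,0,0],[0,0,0,0,0,0],[0,0,0,0,0,0],[0,0,0,0,0,0]]'
python3 go.py .5966 -.0061 .09 117.7
```

```text
clock: 6.18
ee_pos: [0.5909, -0.0029, 0.1491]
ee_rot: [0.516, 0.857, -0.0, -0.003]
force: [-0.1, 0.2, -3.0]
gripper_width: 0.522
clock: 6.6
ee_pos: [0.5902, 0.0004, 0.1508]
ee_rot: [0.514, 0.858, 0.001, -0.003]
force: [0.4, -0.6, -1.4]
gripper_width: 0.526
shift now [-9.04  2.69 60.73] shift if level [-8.68  2.64 60.78] turn [-0.0018 -0.0057  0.0068] F [ 0.35 -0.56 -1.44] tq [ 0.009  0.021 -0.005] pos [5.902e-01 4.000e-04 1.508e-01] t 6.6 w 44.9
```

```bash
python3 -m handwheel '[[-6,2,15,-0.002,-0.0057,0.0068],[-3,1,18,0,0,0],[0,0,15,0,0,0],[0,0,7,0,0,0],[0,0,0,0,0,0]]'
python3 -m handwheel '[[0,0,0,0,0,0],[0,0,0,0,0,0],[0,0,0,0,0,0],[0,0,0,0,0,0],[0,0,0,0,0,0]]'
python3 go.py .5966 -.0061 .09 117.7
```

```text
clock: 7.02
ee_pos: [0.601, -0.0039, 0.0944]
ee_rot: [0.516, 0.857, 0.001, 0.002]
force: [-0.1, 0.5, -3.3]
gripper_width: 0.524
clock: 7.43
ee_pos: [0.6024, -0.0033, 0.0966]
ee_rot: [0.516, 0.857, 0.002, 0.002]
force: [-1.0, -0.8, -2.3]
gripper_width: 0.522
shift now [ 0.24 -6.5   6.55] shift if level [ 0.2  -6.46  6.58] turn [0.0054 0.0022 0.0038] F [-0.95 -0.81 -2.31] tq [ 0.016 -0.011  0.011] pos [ 0.6024 -0.0033  0.0966] t 7.43 w 44.6
```

```bash
python3 -m handwheel '[[0,-4,2,0.005,0.002,0.0038],[0,-2,2,0,0,0],[0,-1,1,0,0,0],[0,0,0,0,0,0],[0,0,0,0,0,0]]'
python3 go.py .5966 -.0061 .09 117.7
```

```text
clock: 7.85
ee_pos: [0.5961, -0.007, 0.0927]
ee_rot: [0.518, 0.856, 0.001, 0.001]
force: [-0.2, -0.3, -3.0]
gripper_width: 0.527
shift now [0.62 0.84 2.69] shift if level [0.61 0.85 2.69] turn [ 0.0021  0.0012 -0.0007] F [-0.23 -0.33 -3.04] tq [ 0.057 -0.001 -0.014] pos [ 0.5961 -0.007   0.0927] t 7.85 w 45.0
```

```bash
python3 -m handwheel '[[0.6,0.8,2,0.002,0.001,0],[0,0,0,0,0,0],[0,0,0,0,0,0],[0,0,0,0,0,0],[0,0,0,0,0,0]]'
python3 go.py .5966 -.0061 .09 117.7; python3 look.py scene:s5 side:d5
python3 - <<'E'
import cv2,numpy as np
a=cv2.imread("pics/s5.png")[150:220,255:365]; b=cv2.imread("pics/d5.png")[180:250,265:375]
cv2.imwrite("pics/sd5.png",np.vstack([cv2.resize(a,None,fx=4,fy=4),cv2.resize(b,None,fx=4,fy=4)]))
E
```

```text
clock: 8.27
ee_pos: [0.5966, -0.006, 0.0903]
ee_rot: [0.518, 0.856, -0.0, -0.0]
force: [-0.2, 1.2, -2.6]
gripper_width: 0.522
shift now [-0.07  0.01  0.35] shift if level [-0.07  0.01  0.35] turn [-0.0003 -0.     -0.0007] F [-0.17  1.23 -2.62] tq [0.026 0.026 0.017] pos [ 0.5966 -0.006   0.0903] t 8.27 w 44.6
pos [ 0.5966 -0.006   0.0903] xhead 117.66 z [-3.e-04 -1.e-04 -1.e+00] F [-0.17  1.23 -2.62] j [-0.01  0.29 -0.14  1.14 -0.   -0.49] w 44.6 t 8.2667
```

View pics/sd5.png

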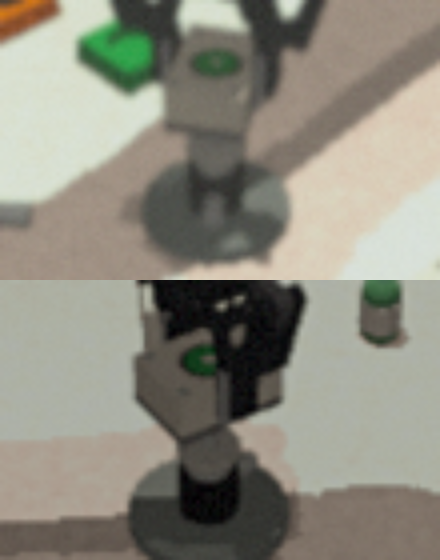

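The carrier is centred over the pin in both views and level. Lowering by feel now.

```bash
python3 -m handwheel '[[0,0,3,0,0,0],[0,0,3,0,0,0],[0,0,3,0,0,0],[0,0,1,0,0,0],[0,0,0,0,0,0]]'
python3 go.py .5966 -.0061 .075 117.7
```

```text
clock: 8.78
ee_pos: [0.5965, -0.006, 0.0792]
ee_rot: [0.518, 0.856, -0.0, -0.0]
force: [0.1, 0.3, -3.4]
gripper_width: 0.522
shift now [-0.1   0.01  4.2 ] shift if level [-0.1   0.01  4.2 ] turn [-0.0002 -0.     -0.0007] F [ 0.11  0.3  -3.42] tq [0.014 0.054 0.026] pos [ 0.5965 -0.006   0.0792] t 8.78 w 44.6
```

```bash
python3 -m handwheel '[[0,0,1,0,0,0],[0,0,1,0,0,0],[0,0,1,0,0,0],[0,0,1,0,0,0],[0,0,0,0,0,0]]'
python3 go.py .5966 -.0061 .075 117.7
```

```text
clock: 9.2
ee_pos: [0.5968, -0.0059, 0.0754]
ee_rot: [0.518, 0.856, 0.0, 0.0]
force: [-0.9, 0.2, -1.3]
gripper_width: 0.524
shift now [-0.04 -0.3   0.39] shift if level [-0.04 -0.3   0.39] turn [ 0.0006  0.0001 -0.0007] F [-0.87  0.22 -1.31] tq [0.007 0.168 0.002] pos [ 0.5968 -0.0059  0.0754] t 9.2 w 44.7
```

```bash
python3 -m handwheel '[[0,0,1,0,0,0],[0,0,1,0,0,0],[0,0,1,0,0,0],[0,0,0,0,0,0],[0,0,0,0,0,0]]'
python3 go.py .5966 -.0061 .062 117.7
```

```text
clock: 9.62
ee_pos: [0.5975, -0.0058, 0.0754]
ee_rot: [0.518, 0.856, 0.001, 0.002]
force: [-0.3, 1.0, -1.3]
gripper_width: 0.528
shift now [ 0.14 -1.01 13.37] shift if level [ 0.12 -0.96 13.37] turn [ 0.0039  0.0016 -0.0005] F [-0.34  1.04 -1.31] tq [-0.017  0.123 -0.017] pos [ 0.5975 -0.0058  0.0754] t 9.62 w 45.1
```

```bash
python3 -m handwheel '[[0,0,1,0,0,0],[0,0,1,0,0,0],[0,0,1,0,0,0],[0,0,0,0,0,0],[0,0,0,0,0,0]]'
python3 go.py .5966 -.0061 .062 117.7
```

```text
clock: 10.03
ee_pos: [0.5982, -0.0058, 0.0739]
ee_rot: [0.518, 0.856, 0.002, 0.003]
force: [-1.9, 0.0, 2.4]
gripper_width: 0.52
shift now [ 0.5  -1.65 11.89] shift if level [ 0.47 -1.58 11.9 ] turn [ 0.0061  0.0028 -0.0005] F [-1.88  0.02  2.36] tq [0.076 0.279 0.004] pos [ 0.5982 -0.0058  0.0739] t 10.03 w 44.4
```

```bash
python3 -m handwheel '[[0.3,-1.2,1,0.006,0.003,0],[0,-0.3,1,0.002,0,0],[0,-0.3,1,0.002,0,0],[0,0,0.5,0,0,0],[0,0,0,0,0,0]]'
python3 go.py .5966 -.0061 .062 117.7
```

```text
clock: 10.45
ee_pos: [0.5984, -0.0059, 0.0723]
ee_rot: [0.517, 0.856, -0.0, 0.0]
force: [-1.6, -0.2, 4.2]
gripper_width: 0.528
shift now [ 0.65 -1.66 10.35] shift if level [ 0.64 -1.67 10.35] turn [-0.0002  0.0005 -0.0002] F [-1.59 -0.17  4.25] tq [-0.036  0.401  0.029] pos [ 0.5984 -0.0059  0.0723] t 10.45 w 45.1
```

```bash
python3 -m handwheel '[[0.6,-1.5,1,0,0,0],[0,-1,1,0.001,0,0],[0,-0.7,1,0.001,0,0],[0,-0.3,0.5,0,0,0],[0,0,0,0,0,0]]'
python3 go.py .5966 -.0061 .062 117.7
```

```text
clock: 10.87
ee_pos: [0.5977, -0.0064, 0.0705]
ee_rot: [0.517, 0.856, 0.001, 0.002]
force: [-0.2, 1.3, 3.3]
gripper_width: 0.521
shift now [ 0.79 -0.87  8.5 ] shift if level [ 0.77 -0.84  8.5 ] turn [0.0039 0.002  0.0003] F [-0.15  1.31  3.27] tq [0.129 0.075 0.012] pos [ 0.5977 -0.0064  0.0705] t 10.87 w 44.5
```

The baseline with the carrier hanging is about -2.8 N, so the pin is now sliding the target up against about 6 to 7 N.

```bash
python3 -m handwheel '[[0.6,-1.3,1.5,0.004,0.002,0],[0,-0.5,1.5,0.001,0,0],[0,-0.5,1.5,0.001,0,0],[0,-0.3,0.5,0,0,0],[0,0,0,0,0,0]]'
python3 go.py .5966 -.0061 .062 117.7
```

```text
clock: 11.28
ee_pos: [0.5946, -0.0077, 0.0627]
ee_rot: [0.517, 0.856, -0.002, -0.001]
force: [2.9, 0.8, -1.7]
gripper_width: 0.527
shift now [0.49 2.51 0.72] shift if level [0.49 2.51 0.73] turn [-0.005  -0.     -0.0001] F [ 2.95  0.77 -1.69] tq [ 0.216 -0.435 -0.009] pos [ 0.5946 -0.0077  0.0627] t 11.28 w 45.0
```

The target has broken free of the clips. I'll recentre before touching the shoulder.

```bash
python3 -m handwheel '[[0.5,2,0,-0.005,0,0],[0,0.5,0,0,0,0],[0,0,0,0,0,0],[0,0,0,0,0,0],[0,0,0,0,0,0]]'
python3 go.py .5966 -.0061 .062 117.7
```

```text
clock: 11.7
ee_pos: [0.5958, -0.0062, 0.0615]
ee_rot: [0.517, 0.856, -0.001, -0.001]
force: [0.1, 0.6, -0.1]
gripper_width: 0.528
shift now [-0.27  0.74 -0.53] shift if level [-0.27  0.75 -0.53] turn [-0.0021 -0.0008 -0.0003] F [ 0.13  0.55 -0.07] tq [ 0.032 -0.053 -0.027] pos [ 0.5958 -0.0062  0.0615] t 11.7 w 45.1
```

```bash
python3 -m handwheel '[[-0.2,0.6,0.5,-0.002,0,0],[0,0,0.5,0,0,0],[0,0,0.5,0,0,0],[0,0,0,0,0,0],[0,0,0,0,0,0]]'
python3 go.py .5966 -.0061 .0595 117.7
```

```text
clock: 12.12
ee_pos: [0.5962, -0.0062, 0.0612]
ee_rot: [0.517, 0.856, 0.0, -0.0]
force: [-0.7, 0.4, 0.3]
gripper_width: 0.52
shift now [-0.15  0.42  1.69] shift if level [-0.15  0.42  1.69] turn [ 0.0004 -0.0004 -0.0004] F [-0.66  0.42  0.32] tq [-0.045  0.132  0.049] pos [ 0.5962 -0.0062  0.0612] t 12.12 w 44.4
```

```bash
python3 -m handwheel '[[0,0.3,1,0,0,0],[0,0,1,0,0,0],[0,0,1,0,0,0],[0,0,1,0,0,0],[0,0,0.5,0,0,0]]'
python3 go.py .5966 -.0061 .0595 117.7
```

```text
clock: 12.53
ee_pos: [0.5963, -0.0061, 0.06]
ee_rot: [0.517, 0.856, 0.001, 0.001]
force: [-3.6, -0.1, 7.2]
gripper_width: 0.524
shift now [-0.12  0.27  0.55] shift if level [-0.12  0.27  0.55] turn [ 0.002   0.0008 -0.0004] F [-3.63 -0.05  7.25] tq [-0.071  0.858  0.029] pos [ 0.5963 -0.0061  0.06  ] t 12.53 w 44.8
```

```bash
python3 -m handwheel '[[0,0,1.2,0.002,0,0],[0,0,1.2,0,0,0],[0,0,1.2,0,0,0],[0,0,1,0,0,0],[0,0,1,0,0,0]]'
python3 go.py .5966 -.0061 .0595 117.7
```

```text
clock: 12.95
ee_pos: [0.5963, -0.0061, 0.0598]
ee_rot: [0.517, 0.856, 0.001, 0.002]
force: [-3.8, -0.6, 8.8]
gripper_width: 0.528
shift now [-0.12  0.26  0.3 ] shift if level [-0.12  0.26  0.3 ] turn [ 0.0032  0.0025 -0.0005] F [-3.8  -0.63  8.77] tq [ 0.018  0.943 -0.035] pos [ 0.5963 -0.0061  0.0598] t 12.95 w 45.1
```

```bash
python3 -m handwheel '[[0,-0.2,1.6,0.003,0.002,0],[0,0,1.6,0.001,0,0],[0,0,1.6,0.001,0,0],[0,0,1.6,0,0,0],[0,0,1.6,0,0,0]]'
python3 go.py .5966 -.0061 .0595 117.7
```

```text
clock: 13.37
ee_pos: [0.5964, -0.0061, 0.0591]
ee_rot: [0.517, 0.856, 0.001, 0.002]
force: [-6.1, -0.4, 12.6]
gripper_width: 0.522
shift now [-0.09  0.24 -0.39] shift if level [-0.09  0.23 -0.39] turn [ 0.0029  0.0026 -0.0005] F [-6.11 -0.42 12.55] tq [-0.016  1.309  0.022] pos [ 0.5964 -0.0061  0.0591] t 13.37 w 44.5
```

```bash
python3 -m handwheel '[[0,0,1.7,0.001,0,0],[0,0,1.7,0.001,0,0],[0,0,1.7,0.001,0,0],[0,0,1.7,0,0,0],[0,0,1.7,0,0,0]]'
python3 go.py .5966 -.0061 .0595 117.7; python3 look.py wrist:w6 scene:s6
```

```text
clock: 13.78
ee_pos: [0.5963, -0.0061, 0.0591]
ee_rot: [0.518, 0.856, 0.001, 0.003]
force: [-6.1, -0.8, 12.4]
gripper_width: 0.526
shift now [-0.12  0.23 -0.43] shift if level [-0.12  0.23 -0.43] turn [ 0.005   0.0051 -0.0005] F [-6.09 -0.77 12.36] tq [-0.006  1.401  0.038] pos [ 0.5963 -0.0061  0.0591] t 13.78 w 44.9
pos [ 0.5963 -0.0061  0.0591] xhead 117.67 z [ 0.0068 -0.0022 -1.    ] F [-6.09 -0.77 12.36] j [-0.01  0.3  -0.2   1.06 -0.   -0.49] w 44.9 t 13.7833
```

View pics/w6.png

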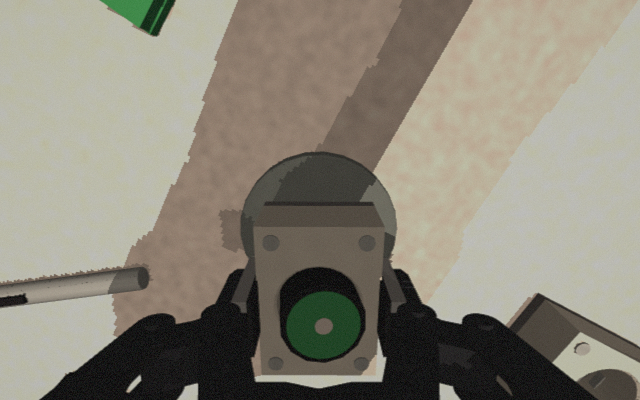

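The push has held at about 15 N net for over half a second. The target's green face, at (323,325), stands proud of the carrier. I'll check its height and tilt.

```bash
cat > tgt.py <<'E'
import sys
from h import *
c=dict(np.load(f"pics/{sys.argv[1]}.npz")); w=cloud(c); im=c["frame"].astype(int)
g=(im[...,1]>im[...,2]+20)&(im[...,1]>im[...,0]+20)
lo,hi=float(sys.argv[2]),float(sys.argv[3])
g&=(w[...,2]>lo)&(w[...,2]<hi)
n,l,s,ce=cv2.connectedComponentsWithStats(g.astype(np.uint8)); k=1+np.argmax(s[1:,4])
q=w[l==k]; A=np.c_[q[:,:2]-q[:,:2].mean(0),np.ones(len(q))]; f=np.linalg.lstsq(A,q[:,2],rcond=None)[0]
(x,y),r=cv2.minEnclosingCircle((q[:,:2]*1000).astype(np.float32))
print("green mean",q.mean(0).round(4),"circ",round(x,1),round(y,1),round(r,1),"slope",f[:2].round(3),len(q))
E
python3 tgt.py w6 .07 .13
python3 - <<'E'
from h import *
c=dict(np.load("pics/w6.npz")); w=cloud(c)
W=w[190:380,250:385].reshape(-1,3); q=W[(W[:,2]>.075)&(W[:,2]<.092)]
r=cv2.minAreaRect((q[:,:2]*1000).astype(np.float32)); A=np.c_[q[:,:2]-q[:,:2].mean(0),np.ones(len(q))]
print(r,np.median(q[:,2]),np.linalg.lstsq(A,q[:,2],rcond=None)[0])
E
```

```text
green mean [ 0.5934 -0.0055  0.0999] circ 593.5 -5.2 13.0 slope [ 0.115 -0.056] 3625
((596.87646484375, -6.366878509521484), (65.60081481933594, 52.4973258972168), 27.216915130615234) 0.08518126436406014 [0.02466728 0.01109271 0.08495449]
```

The target origin is about 23 mm above the carrier's underside (18 mm needed), and it leans about 0.12 rad in the loose recess. Carrier and stand centres agree within 0.5 mm. Now I'll ease off and release.

```bash
python3 -m handwheel '[[0,0,0,0.002,0.002,0],[0,0,-0.3,0,0,0],[0,0,-0.3,0,0,0],[0,0,-0.3,0,0,0],[0,0,0,0,0,0]]'
python3 go.py .5966 -.0061 .061 117.7
```

```text
clock: 14.3
ee_pos: [0.5963, -0.0061, 0.0612]
ee_rot: [0.518, 0.856, 0.001, 0.003]
force: [-1.6, -0.5, 0.7]
gripper_width: 0.527
shift now [-0.13  0.28  0.18] shift if level [-0.13  0.28  0.18] turn [ 0.0041  0.0036 -0.0006] F [-1.58 -0.47  0.66] tq [-0.013  0.235 -0.046] pos [ 0.5963 -0.0061  0.0612] t 14.3 w 45.0
```

```bash
python3 -m handwheel '[[0,0,0,0,0,0],[0,0,0,0,0,0],[0,0,0,0,0,0],[0,0,0,0,0,0],[0,0,0,0,0,0]]' 64
python3 go.py .5966 -.0061 .061 117.7
python3 -m handwheel '[[0,0,-10,0,0,0],[0,0,-15,0,0,0],[0,0,-20,0,0,0],[0,0,-20,0,0,0],[0,0,-20,0,0,0]]'
python3 -m handwheel '[[0,0,-15,0,0,0],[0,0,0,0,0,0],[0,0,0,0,0,0],[0,0,0,0,0,0],[0,0,0,0,0,0]]'
python3 go.py .5966 -.0061 .11 117.7; python3 look.py wrist:w7; python3 tgt.py w7 .07 .13
```

```text
clock: 14.72
ee_pos: [0.5969, -0.006, 0.0602]
ee_rot: [0.517, 0.856, 0.001, 0.003]
force: [-0.7, 0.7, -0.5]
gripper_width: 0.751
shift now [ 0.03 -0.34 -0.81] shift if level [ 0.04 -0.35 -0.81] turn [ 0.0044  0.0034 -0.0005] F [-0.67  0.66 -0.48] tq [-0.009  0.014 -0.019] pos [ 0.5969 -0.006   0.0602] t 14.72 w 64.1
clock: 15.13
ee_pos: [0.5933, -0.0058, 0.1453]
ee_rot: [0.517, 0.856, -0.001, -0.001]
force: [-0.3, -0.5, -0.4]
gripper_width: 0.747
clock: 15.55
ee_pos: [0.5957, -0.0058, 0.1678]
ee_rot: [0.517, 0.856, 0.001, 0.003]
force: [0.2, -0.5, 0.4]
gripper_width: 0.75
shift now [-0.46  0.41 57.79] shift if level [-0.66  0.68 57.79] turn [ 0.0047  0.0036 -0.0004] F [ 0.21 -0.46  0.42] tq [-0.004  0.031  0.078] pos [ 0.5957 -0.0058  0.1678] t 15.55 w 64.0
pos [ 0.5957 -0.0058  0.1678] xhead 117.68 z [ 0.0058 -0.001  -1.    ] F [ 0.21 -0.46  0.42] j [-0.01  0.26 -0.01  1.29 -0.   -0.49] w 64.0 t 15.55
green mean [ 0.5943 -0.0049  0.1   ] circ 594.5 -4.7 12.6 slope [ 0.074 -0.075] 1076
```

View pics/w7.png

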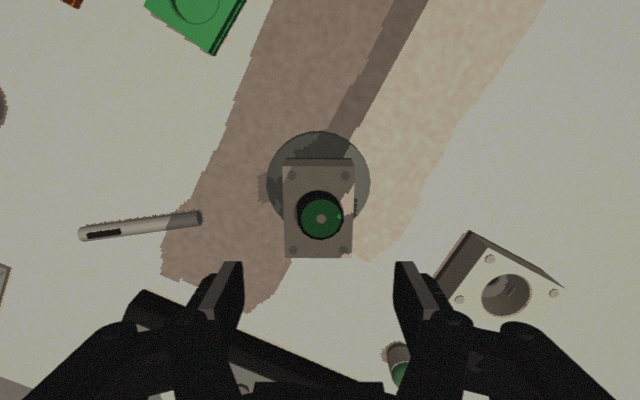

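The carrier stays on the stand, at about (318,210). The puck, at (320,218), still leans about 0.1 rad toward heading 135°. I'll turn the jaws into that heading so closing them straightens it.

```bash
python3 - <<'E'
from h import *
c=dict(np.load("pics/w7.npz")); w=cloud(c)
W=w[150:265,275:360].reshape(-1,3); q=W[(W[:,2]>.080)&(W[:,2]<.093)]
r=cv2.minAreaRect((q[:,:2]*1000).astype(np.float32)); A=np.c_[q[:,:2]-q[:,:2].mean(0),np.ones(len(q))]
print(r,np.median(q[:,2]),np.linalg.lstsq(A,q[:,2],rcond=None)[0])
E
python3 -m handwheel '[[0,0,0,0.005,0.003,-0.1],[0,0,0,0,0,-0.1],[0,0,0,0,0,-0.1],[0,0,0,0,0,0],[0,0,0,0,0,0]]' 60
python3 go.py .5947 -.0053 .11 135
```

```text
((596.5189819335938, -5.605926513671875), (64.83977508544922, 46.160396575927734), 27.44725799560547) 0.08738119777559987 [0.0058808  0.00460975 0.08729156]
clock: 16.02
ee_pos: [0.5929, -0.0058, 0.1619]
ee_rot: [0.379, 0.925, -0.002, -0.004]
force: [0.4, -0.4, 0.7]
gripper_width: 0.7
shift now [-1.3   2.02 51.89] shift if level [-0.95  1.64 51.91] turn [-0.0075 -0.0064  0.0082] F [ 0.38 -0.41  0.72] tq [ 0.016  0.021 -0.004] pos [ 0.5929 -0.0058  0.1619] t 16.02 w 59.8
```

```bash
python3 -m handwheel '[[-1,1.5,10,-0.0075,-0.0064,0.008],[0,0,15,0,0,0],[0,0,12,0,0,0],[0,0,5,0,0,0],[0,0,0,0,0,0]]'
python3 go.py .5947 -.0053 .09 135
```

```text
clock: 16.43
ee_pos: [0.5937, -0.0054, 0.1163]
ee_rot: [0.389, 0.921, -0.0, -0.001]
force: [-0.5, -0.6, -0.4]
gripper_width: 0.702
shift now [-0.66  0.82 26.32] shift if level [-0.62  0.77 26.33] turn [-0.0015 -0.0016 -0.0132] F [-0.5  -0.59 -0.44] tq [ 0.05  -0.029 -0.008] pos [ 0.5937 -0.0054  0.1163] t 16.43 w 59.9
```

```bash
python3 -m handwheel '[[-0.5,0.7,8,-0.0015,-0.0016,-0.013],[0,0,8,0,0,0],[0,0,5,0,0,0],[0,0,2,0,0,0],[0,0,0,0,0,0]]' 50
python3 go.py .5947 -.0053 .0895 135; python3 look.py wrist:w8 side:d8; python3 tgt.py w8 .09 .13
```

```text
clock: 16.85
ee_pos: [0.5949, -0.0052, 0.0918]
ee_rot: [0.383, 0.924, 0.0, 0.0]
force: [0.4, -0.1, 0.5]
gripper_width: 0.588
shift now [ 0.11 -0.19  2.28] shift if level [ 0.11 -0.19  2.28] turn [ 0.0004  0.0004 -0.0017] F [ 0.36 -0.13  0.51] tq [-0.01   0.02  -0.018] pos [ 0.5949 -0.0052  0.0918] t 16.85 w 50.2
pos [ 0.5949 -0.0052  0.0918] xhead 134.9 z [ 6.e-04 -0.e+00 -1.e+00] F [ 0.36 -0.13  0.51] j [-0.01  0.29 -0.14  1.14  0.   -0.79] w 50.2 t 16.85
green mean [ 0.5943 -0.0052  0.1   ] circ 594.6 -4.9 12.9 slope [ 0.076 -0.072] 2263
```

View pics/w8.png

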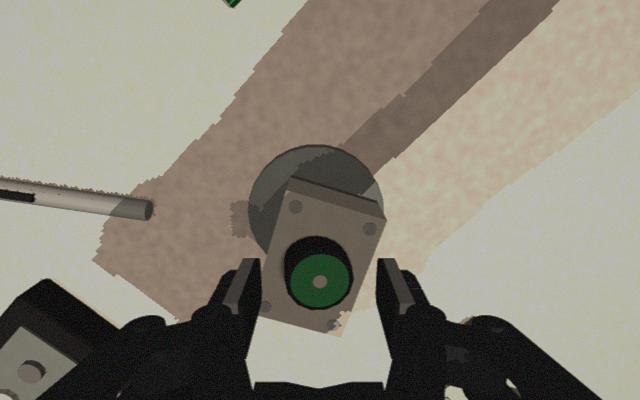

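The puck is centred between the fingers at (320,280). Closing gently.

```bash
python3 -m handwheel '[[0,0,2,0,0,0],[0,0,0,0,0,0],[0,0,0,0,0,0],[0,0,0,0,0,0],[0,0,0,0,0,0]]' 20 25
python3 -m handwheel '[[0,0,0,0,0,0],[0,0,0,0,0,0],[0,0,0,0,0,0],[0,0,0,0,0,0],[0,0,0,0,0,0]]'
python3 go.py .5947 -.0053 .0895 135; python3 look.py wrist:w9; python3 tgt.py w9 .09 .13
```

```text
clock: 17.37
ee_pos: [0.5959, -0.0053, 0.0915]
ee_rot: [0.384, 0.924, 0.001, 0.002]
force: [0.5, 0.1, -0.1]
gripper_width: 0.33
clock: 17.78
ee_pos: [0.596, -0.0053, 0.0917]
ee_rot: [0.384, 0.924, 0.001, 0.002]
force: [0.7, -0.6, -0.4]
gripper_width: 0.334
shift now [ 0.9  -0.94  2.24] shift if level [ 0.89 -0.94  2.25] turn [ 0.0026  0.0026 -0.0019] F [ 0.68 -0.57 -0.45] tq [-0.038  0.044  0.011] pos [ 0.596  -0.0053  0.0917] t 17.78 w 28.5
pos [ 0.596  -0.0053  0.0917] xhead 134.89 z [ 0.0037 -0.     -1.    ] F [ 0.68 -0.57 -0.45] j [-0.01  0.29 -0.14  1.13 -0.   -0.79] w 28.5 t 17.7833
green mean [ 0.5951 -0.0056  0.1008] circ 595.5 -5.6 12.9 slope [ 0.061 -0.052] 2287
```

View pics/w9.png

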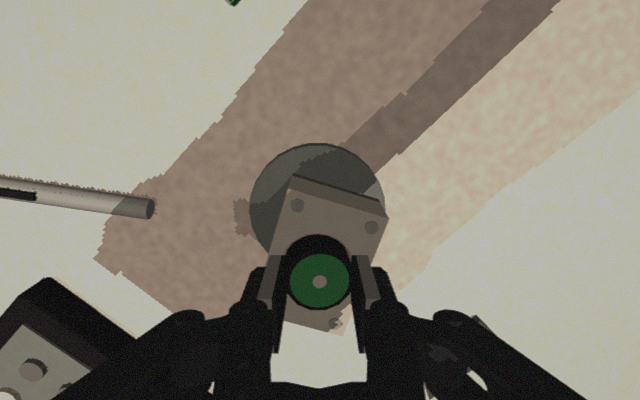

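```bash
python3 -m handwheel '[[0.3,-0.3,1.5,0.003,0.003,0],[0,0,0.5,0,0,0],[0,0,0,0,0,0],[0,0,0,0,0,0],[0,0,0,0,0,0]]' 20 45
python3 go.py .5947 -.0053 .0895 135; python3 look.py wrist:w10; python3 tgt.py w10 .09 .13
```

```text
clock: 18.25
ee_pos: [0.5961, -0.0052, 0.091]
ee_rot: [0.384, 0.924, 0.0, 0.0]
force: [-0.4, -0.3, 1.1]
gripper_width: 0.322
shift now [ 0.94 -1.04  1.54] shift if level [ 0.94 -1.03  1.54] turn [ 0.0006  0.0006 -0.0019] F [-0.42 -0.28  1.1 ] tq [-0.017  0.119  0.015] pos [ 0.5961 -0.0052  0.091 ] t 18.25 w 27.5
pos [ 0.5961 -0.0052  0.091 ] xhead 134.89 z [ 9.e-04  0.e+00 -1.e+00] F [-0.42 -0.28  1.1 ] j [-0.01  0.29 -0.14  1.14  0.   -0.79] w 27.5 t 18.25
green mean [ 0.5952 -0.0055  0.1   ] circ 595.5 -5.3 13.0 slope [ 0.053 -0.056] 2273
```

```bash
python3 -m handwheel '[[0,0,-3,0,0,0],[0,0,-5,0,0,0],[0,0,-5,0,0,0],[0,0,-5,0,0,0],[0,0,-5,0,0,0]]'
python3 go.py .5947 -.0053 .15 135; python3 look.py wrist:w11 side:d11; python3 tgt.py w11 .095 .16
python3 - <<'E'
import cv2;im=cv2.imread("pics/d11.png")[170:260,260:380];cv2.imwrite("pics/d11c.png",cv2.resize(im,None,fx=5,fy=5))
E
```

```text
clock: 18.72
ee_pos: [0.5951, -0.0053, 0.114]
ee_rot: [0.384, 0.923, -0.0, -0.001]
force: [0.2, -0.3, -0.1]
gripper_width: 0.321
shift now [  0.34  -0.36 -35.97] shift if level [  0.28  -0.3  -35.97] turn [-0.0017 -0.0018 -0.002 ] F [ 0.21 -0.29 -0.12] tq [-0.011 -0.01  -0.068] pos [ 0.5951 -0.0053  0.114 ] t 18.72 w 27.4
pos [ 0.5951 -0.0053  0.114 ] xhead 134.89 z [-0.0025  0.     -1.    ] F [ 0.21 -0.29 -0.12] j [-0.01  0.28 -0.1   1.19  0.   -0.79] w 27.4 t 18.7167
green mean [ 0.5943 -0.0056  0.123 ] circ 594.5 -5.2 12.8 slope [ 0.052 -0.054] 2274
```

View pics/d11c.png

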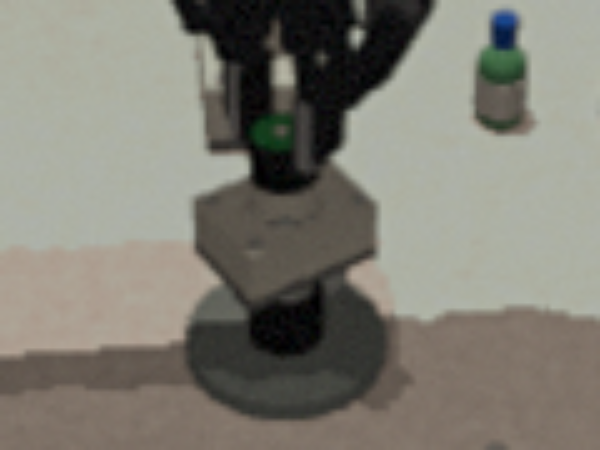

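The target is out of the recess and coming up, and the carrier stays on the stand.

```bash
python3 -m handwheel '[[0,0,-15,0,0,0],[0,0,-20,0,0,0],[0,0,-15,0,0,0],[-5,-8,0,0,0,0],[-12,-22,0,0,0,0]]'
python3 -m handwheel '[[-12,-22,0,0,0,0],[-10,-18,0,0,0,0],[-6,-12,0,0,0,0],[0,0,0,0,0,0],[0,0,0,0,0,0]]'
python3 go.py .569 -.095 .15 135; python3 look.py wrist:w12; python3 tgt.py w12 .12 .2
```

```text
clock: 19.23
ee_pos: [0.5868, -0.0366, 0.1656]
ee_rot: [0.381, 0.924, 0.0, -0.001]
force: [0.3, -0.5, -0.8]
gripper_width: 0.32
clock: 19.65
ee_pos: [0.5668, -0.1009, 0.1624]
ee_rot: [0.383, 0.924, -0.001, -0.001]
force: [-0.0, 0.4, -1.1]
gripper_width: 0.321
shift now [ 2.6   5.72 12.42] shift if level [ 2.62  5.69 12.43] turn [-0.0029 -0.0016 -0.0001] F [-0.05  0.43 -1.11] tq [ 0.026 -0.015  0.041] pos [ 0.5668 -0.1009  0.1624] t 19.65 w 27.4
pos [ 0.5668 -0.1009  0.1624] xhead 134.99 z [-3.2e-03 -9.0e-04 -1.0e+00] F [-0.05  0.43 -1.11] j [-0.18  0.23 -0.06  1.28 -0.   -0.96] w 27.4 t 19.65
green mean [ 0.566  -0.1012  0.1714] circ 566.2 -100.8 13.0 slope [ 0.053 -0.054] 2276
```

View pics/w12.png

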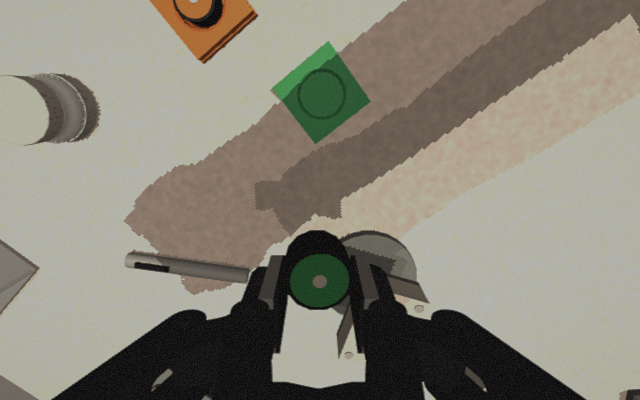

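```bash
cat > cup.py <<'E'
import sys
from h import *
c=dict(np.load(f"pics/{sys.argv[1]}.npz")); w=cloud(c)
d=np.hypot(w[...,0]-.512,w[...,1]+.1515)
q=w[(d<.05)&(w[...,2]>.014)&(w[...,2]<.023)]
r=cv2.minAreaRect((q[:,:2]*1000).astype(np.float32)); A=np.c_[q[:,:2]-q[:,:2].mean(0),np.ones(len(q))]
print("top",r,np.linalg.lstsq(A,q[:,2],rcond=None)[0])
q=w[(d<.03)&(w[...,2]>.005)&(w[...,2]<.011)]
print("well",cv2.minEnclosingCircle((q[:,:2]*1000).astype(np.float32)),q.mean(0))
E
python3 cup.py w12
python3 -m handwheel '[[0,-15,0,0,0.076,0],[-5,-25,0,0,0,0],[-5,-25,0,0,0,0],[-4,-12,0,0,0,0],[0,0,0,0,0,0]]'
python3 look.py wrist:w13; python3 tgt.py w13 .12 .2; python3 cup.py w13
```

```text
top ((512.1087646484375, -151.6997528076172), (54.10546875, 54.050819396972656), 82.62532043457031) [0.00223765 0.0012452  0.0184464 ]
well ((516.5765380859375, -157.98751831054688), 25.715499877929688) [ 0.51195146 -0.15200774  0.00854388]
clock: 20.12
ee_pos: [0.5222, -0.1633, 0.1585]
ee_rot: [0.379, 0.924, 0.015, -0.039]
force: [-0.0, 0.6, -1.0]
gripper_width: 0.319
pos [ 0.5222 -0.1633  0.1585] xhead 135.42 z [-0.0619  0.057  -0.9965] F [-0.05  0.6  -0.96] j [-0.32  0.24 -0.06  1.34  0.03 -1.12] w 27.3 t 20.1167
green mean [ 0.5219 -0.1641  0.1675] circ 522.2 -163.8 12.9 slope [-0.005  0.005] 2283
top ((512.1561279296875, -151.75482177734375), (54.66872024536133, 54.11363220214844), 82.41326141357422) [-0.00112904 -0.00082146  0.0184117 ]
well ((504.30810546875, -157.50985717773438), 27.282005310058594) [ 0.51164779 -0.15203592  0.00861972]
```

View pics/w13.png

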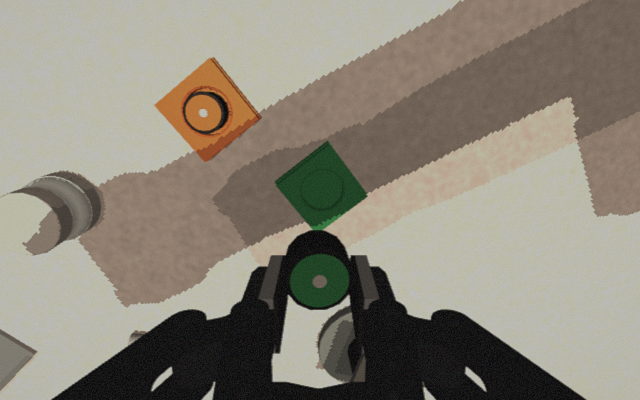

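The cup centre is (0.5121,-0.1517) in both wrist views, at pixel (321,187). The puck hangs upright, with the slope under 0.01. Next I'll work out the shift.

```bash
cat > dl.py <<'E'
# world delta for puck centre -> tool shift; args: puck x y z_bottom relative TCP world offset assumed rigid
import sys
from h import *
from rig import observe
o=observe(); r=R.from_quat(o["ee_rot"])
off=np.array([-.0001,-.0006,-.0135]) # puck bottom centre - TCP, world (upright puck)
goal=np.array([.5121,-.1517,float(sys.argv[1])])
d=goal-(o["ee_pos"]+off); u=np.array([np.cos(2.356),np.sin(2.356),0])
want=R.from_quat([.379,.924,.015,-.039])
print("world mm",(d*1000).round(2),"tool mm",(r.inv().apply(d)*1000).round(2),"turn",(r.inv()*want).as_rotvec().round(4),"down/mm in tool",r.inv().apply([0,0,-1]).round(3),"F",o["force"].round(2),"t",o["clock"],"pos",o["ee_pos"].round(4))
E
python3 dl.py .06
```

```text
world mm [-10.37  11.38 -85.  ] tool mm [ 8.15  1.04 85.99] turn [-0.0006 -0.0008  0.0008] down/mm in tool [-0.084  0.002  0.996] F [-0.51 -0.24 -0.74] t 20.1667 pos [ 0.5226 -0.1625  0.1585]
```

```bash
python3 -m handwheel '[[5,1,12,0,0,0],[4,0,20,0,0,0],[-1,0,20,0,0,0],[0,0,16,0,0,0],[0,0,5,0,0,0]]'
python3 -m handwheel '[[0,0,0,0,0,0],[0,0,0,0,0,0],[0,0,0,0,0,0],[0,0,0,0,0,0],[0,0,0,0,0,0]]'
python3 dl.py .03; python3 look.py wrist:w14; python3 tgt.py w14 .05 .2; python3 cup.py w14
```

```text
clock: 20.58
ee_pos: [0.518, -0.1474, 0.0863]
ee_rot: [0.377, 0.925, 0.017, -0.035]
force: [-0.3, -0.3, -0.3]
gripper_width: 0.319
clock: 21.0
ee_pos: [0.5201, -0.1447, 0.0878]
ee_rot: [0.375, 0.926, 0.017, -0.035]
force: [-0.3, -0.3, -0.1]
gripper_width: 0.317
world mm [ -7.86  -6.41 -44.34] tool mm [ -2.25 -10.31  44.24] turn [0.0064 0.0062 0.0094] down/mm in tool [-0.077 -0.005  0.997] F [-0.28 -0.27 -0.05] t 21.0 pos [ 0.5201 -0.1447  0.0878]
pos [ 0.5201 -0.1447  0.0878] xhead 135.93 z [-0.0519  0.0576 -0.997 ] F [-0.28 -0.27 -0.05] j [-0.29  0.25 -0.21  1.18  0.04 -1.1 ] w 27.0 t 21.0
green mean [ 0.5197 -0.1455  0.0968] circ 520.2 -145.2 13.3 slope [0.005 0.003] 2301
top ((512.244873046875, -151.7976837158203), (54.56688690185547, 54.3559455871582), 82.5765609741211) [-0.00379581 -0.00241248  0.01836102]
well ((504.0874328613281, -157.7313690185547), 27.74007225036621) [ 0.51173013 -0.15218375  0.00862087]
```

View pics/w14.png

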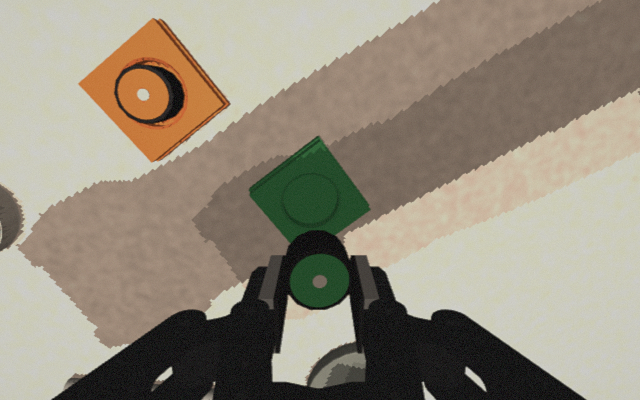

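```bash
python3 -m handwheel '[[-2,-6,10,0.006,0.006,0.009],[0,-3,10,0,0,0],[0,-1,8,0,0,0],[0,0,0,0,0,0],[0,0,0,0,0,0]]'
python3 dl.py .03
```

```text
clock: 21.47
ee_pos: [0.5126, -0.1533, 0.0576]
ee_rot: [0.38, 0.924, 0.015, -0.038]
force: [0.4, -0.3, -1.2]
gripper_width: 0.317
world mm [ -0.4    2.16 -14.08] tool mm [ 0.64  1.28 14.18] turn [ 0.0007  0.0014 -0.0018] down/mm in tool [-0.082  0.001  0.997] F [ 0.41 -0.31 -1.21] t 21.4667 pos [ 0.5126 -0.1533  0.0576]
```

```bash
python3 -m handwheel '[[1,1,5,0,0.001,0],[0,0,5,0,0,0],[0,0,3,0,0,0],[0,0,0,0,0,0],[0,0,0,0,0,0]]'
python3 dl.py .022; python3 look.py wrist:w15; python3 tgt.py w15 .04 .2; python3 cup.py w15
```

```text
clock: 21.88
ee_pos: [0.5112, -0.1508, 0.0428]
ee_rot: [0.38, 0.924, 0.015, -0.039]
force: [-0.1, 0.3, -0.2]
gripper_width: 0.318
world mm [ 0.98 -0.32 -7.28] tool mm [-1.53  0.47  7.17] turn [ 0.0002 -0.0009 -0.0021] down/mm in tool [-0.084  0.002  0.996] F [-0.08  0.33 -0.18] t 21.8833 pos [ 0.5112 -0.1508  0.0428]
pos [ 0.5112 -0.1508  0.0428] xhead 135.27 z [-0.0612  0.0581 -0.9964] F [-0.08  0.33 -0.18] j [-0.31  0.27 -0.29  1.09  0.04 -1.1 ] w 27.2 t 21.8833
green mean [ 0.5109 -0.1516  0.0517] circ 511.2 -151.1 13.1 slope [-0.007  0.002] 2309
top ((512.2112426757812, -151.86529541015625), (54.78023147583008, 54.44443893432617), 82.56278228759766) [0.0013134  0.00545427 0.01839385]
well ((503.8970947265625, -157.56732177734375), 28.09585952758789) [ 0.50695591 -0.16011421  0.00854001]
```

View pics/w15.png

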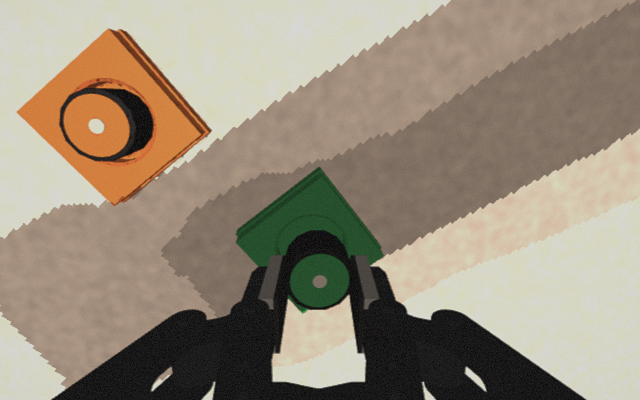

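```bash
python3 -m handwheel '[[-1.3,0.4,2.5,0,0,0],[0,0,2.5,0,0,0],[0,0,1,0,0,0],[0,0,0,0,0,0],[0,0,0,0,0,0]]'
python3 dl.py .009
```

```text
clock: 22.35
ee_pos: [0.5129, -0.1512, 0.0368]
ee_rot: [0.38, 0.924, 0.015, -0.039]
force: [-0.3, 0.2, -0.4]
gripper_width: 0.32
world mm [ -0.66   0.07 -14.3 ] tool mm [-0.67 -0.4  14.3 ] turn [ 0.0009  0.0004 -0.0018] down/mm in tool [-0.083  0.001  0.997] F [-0.34  0.19 -0.41] t 22.35 pos [ 0.5129 -0.1512  0.0368]
```

```bash
python3 -m handwheel '[[-0.3,-0.4,3,0,0,0],[-0.2,0,3,0,0,0],[-0.1,0,2,0,0,0],[0,0,0,0,0,0],[0,0,0,0,0,0]]'
python3 dl.py .009
```

```text
clock: 22.77
ee_pos: [0.5125, -0.1515, 0.028]
ee_rot: [0.38, 0.924, 0.015, -0.039]
force: [0.5, 0.1, -1.3]
gripper_width: 0.322
world mm [-0.3   0.38 -5.48] tool mm [0.02 0.07 5.5 ] turn [ 0.001   0.0006 -0.0018] down/mm in tool [-0.083  0.001  0.997] F [ 0.53  0.06 -1.27] t 22.7667 pos [ 0.5125 -0.1515  0.028 ]
```

```bash
python3 -m handwheel '[[0,0,2,0,0,0],[0,0,1.5,0,0,0],[0,0,1,0,0,0],[0,0,0,0,0,0],[0,0,0,0,0,0]]'
python3 dl.py .009;python3 look.py wrist:w16; python3 tgt.py w16 .025 .2
```

```text
clock: 23.18
ee_pos: [0.5122, -0.1512, 0.023]
ee_rot: [0.38, 0.924, 0.015, -0.039]
force: [-0.4, -0.6, -0.5]
gripper_width: 0.317
world mm [ 0.02  0.1  -0.49] tool mm [0.02 0.08 0.49] turn [ 0.001   0.0005 -0.0018] down/mm in tool [-0.083  0.001  0.997] F [-0.36 -0.58 -0.54] t 23.1833 pos [ 0.5122 -0.1512  0.023 ]
pos [ 0.5122 -0.1512  0.023 ] xhead 135.29 z [-0.0597  0.0577 -0.9965] F [-0.36 -0.58 -0.54] j [-0.31  0.28 -0.31  1.05  0.04 -1.1 ] w 27.1 t 23.1833
green mean [ 0.5118 -0.152   0.032 ] circ 512.1 -151.8 12.9 slope [0.    0.004] 2321
```

```bash
python3 -m handwheel '[[0,0,1,0,0,0],[0,0,0.5,0,0,0],[0,0,0,0,0,0],[0,0,0,0,0,0],[0,0,0,0,0,0]]'
python3 dl.py .008
```

```text
clock: 23.65
ee_pos: [0.5125, -0.1512, 0.0222]
ee_rot: [0.38, 0.924, 0.015, -0.038]
force: [-0.1, -0.1, 0.3]
gripper_width: 0.321
world mm [-0.25  0.06 -0.65] tool mm [ 0.17 -0.13  0.67] turn [ 0.0015  0.0015 -0.0017] down/mm in tool [-0.082  0.     0.997] F [-0.14 -0.07  0.31] t 23.65 pos [ 0.5125 -0.1512  0.0222]
```

```bash
python3 -m handwheel '[[0,0,0,0,0,0],[0,0,0,0,0,0],[0,0,0,0,0,0],[0,0,0,0,0,0],[0,0,0,0,0,0]]' 45 30
python3 look.py wrist:w17; python3 tgt.py w17 .025 .2
```

```text
clock: 24.07
ee_pos: [0.5125, -0.1512, 0.022]
ee_rot: [0.38, 0.924, 0.015, -0.038]
force: [-0.2, -0.7, -0.1]
gripper_width: 0.529
pos [ 0.5125 -0.1512  0.022 ] xhead 135.29 z [-0.0586  0.0573 -0.9966] F [-0.17 -0.7  -0.07] j [-0.31  0.28 -0.32  1.04  0.04 -1.1 ] w 45.2 t 24.0667
green mean [ 0.5122 -0.152   0.0311] circ 512.4 -151.6 13.0 slope [-0.003 -0.002] 2310
```

View pics/w17.png

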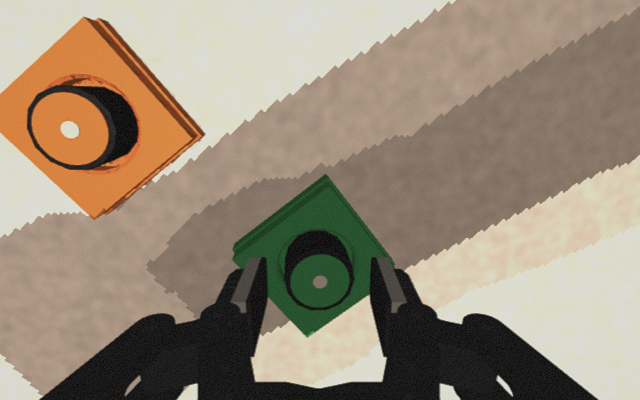

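The puck is in the well and released, at (319,281), with both fingers clear. Retreating.

```bash
python3 -m handwheel '[[0,0,-6,0,0,0],[0,0,-12,0,0,0],[0,0,-25,0,0,0],[0,0,-30,0,0,0],[0,0,-30,0,0,0]]'
python3 -m handwheel '[[0,20,-10,0,-0.076,0],[0,25,0,0,0,0],[0,25,0,0,0,0],[0,0,0,0,0,0],[0,0,0,0,0,0]]'
python3 look.py wrist:w18 scene:s18 side:d18; python3 tgt.py w18 .025 .2; python3 cup.py w18; python3 tgt.py d18 .025 .06
```

```text
clock: 24.53
ee_pos: [0.5139, -0.1557, 0.1223]
ee_rot: [0.38, 0.924, 0.015, -0.045]
force: [0.4, -0.3, -0.5]
gripper_width: 0.525
clock: 24.95
ee_pos: [0.5695, -0.1071, 0.1443]
ee_rot: [0.382, 0.924, 0.001, -0.001]
force: [-0.0, -1.1, 0.7]
gripper_width: 0.529
pos [ 0.5695 -0.1071  0.1443] xhead 135.12 z [-0.0012  0.0023 -1.    ] F [-0.03 -1.09  0.69] j [-0.19  0.24 -0.09  1.24  0.   -0.97] w 45.2 t 24.95
green mean [ 0.5123 -0.1517  0.031 ] circ 512.5 -151.5 12.7 slope [ 0.004 -0.004] 1014
top ((512.0565185546875, -151.74070739746094), (54.30479431152344, 54.15703201293945), 82.69760131835938) [-5.79739928e-05 -1.85297035e-04  1.84189084e-02]
well ((516.9548950195312, -159.43507385253906), 26.50006675720215) [ 0.51228603 -0.15814128  0.0086556 ]
green mean [ 0.5129 -0.1507  0.0323] circ 513.7 -150.0 15.1 slope [ 0.009 -0.035] 112
```

View pics/d18.png

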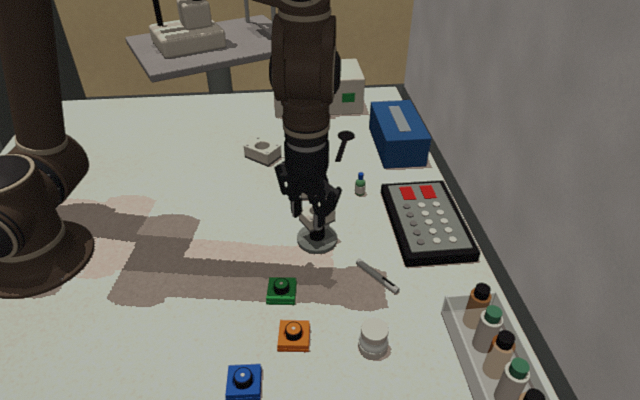

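View pics/w18.png

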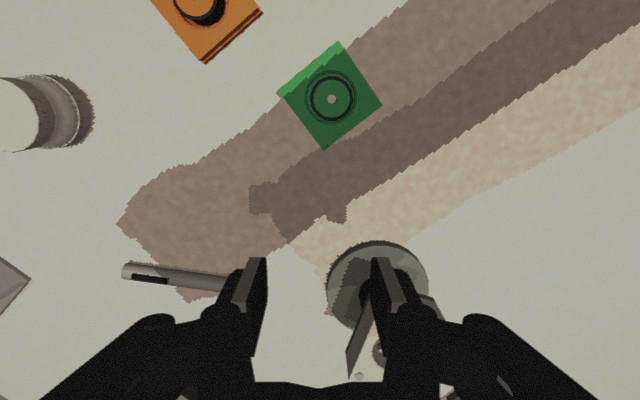

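The puck sits in the green cup at (330,97) in the wrist view and (281,286) in the side view. It is centred, flat and down on the floor. Last check is the carrier.

```bash
python3 -m handwheel '[[0,0,-25,0,0,0],[0,10,-25,0,0,0],[10,30,0,0,0,0],[15,35,0,0,0,0],[15,35,0,0,0,0]]'
python3 -m handwheel '[[15,35,0,0,0,0],[5,25,0,0,0,0],[0,0,0,0,0,0],[0,0,0,0,0,0],[0,0,0,0,0,0]]'
python3 look.py wrist:w19
python3 - <<'E'
from h import *
c=dict(np.load("pics/w19.npz")); w=cloud(c)
d=np.hypot(w[...,0]-.5966,w[...,1]+.006)
q=w[(d<.05)&(w[...,2]>.080)&(w[...,2]<.093)]
r=cv2.minAreaRect((q[:,:2]*1000).astype(np.float32)); A=np.c_[q[:,:2]-q[:,:2].mean(0),np.ones(len(q))]
print(r,np.median(q[:,2]),np.linalg.lstsq(A,q[:,2],rcond=None)[0])
E
```

```text
clock: 25.52
ee_pos: [0.6141, -0.0096, 0.1941]
ee_rot: [0.39, 0.921, -0.001, -0.005]
force: [1.6, -1.4, -0.2]
gripper_width: 0.524
clock: 25.93
ee_pos: [0.6439, 0.0507, 0.1917]
ee_rot: [0.39, 0.921, -0.002, -0.007]
force: [-0.4, 0.2, 0.7]
gripper_width: 0.524
pos [0.6439 0.0507 0.1917] xhead 134.11 z [-0.0135  0.0017 -0.9999] F [-0.4   0.24  0.72] j [ 0.08  0.37  0.19  1.4   0.   -0.69] w 44.8 t 25.9333
((596.5595703125, -5.6864471435546875), (64.17332458496094, 46.113433837890625), 27.419878005981445) 0.08733805732531766 [-0.00113697  0.00068898  0.08727045]
```

View pics/w19.png

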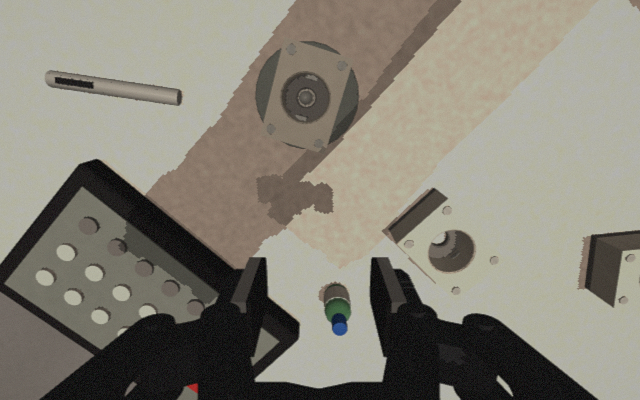

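The carrier is at (306,95), level (slope about 0.001) and threaded on the pin. Its centre is 0.4 mm from the stand's, and nothing is touching it. Handing in.

```bash
python3 -m handwheel '[[0,0,0,0,0,0],[0,0,0,0,0,0],[0,0,0,0,0,0],[0,0,0,0,0,0],[0,0,0,0,0,0]]'; python3 -c "
from rig import ctrl; print(ctrl.close_job())"
```

```text
clock: 26.4
ee_pos: [0.6418, 0.0449, 0.1925]
ee_rot: [0.393, 0.919, -0.002, -0.007]
force: [0.0, 0.9, 0.3]
gripper_width: 0.527
the job is handed in; nothing more can be done
None
```

I lowered the carrier onto the ejector pin, seated it on the sprung shoulder and left it there. The green target is now face up in the green cup. I handed the job in at 26.4 s; the rig reports no verdict.

**Seating push:** The pin slid the target up against about 6–7 N, then it broke free. I pushed to about 15 N net and held it for about half a second; the wrist force, adjusted for the carrier's weight, never read more than that.

**Carrier:** It rests level and threaded on the pin, about 0.4 mm from the stand's centre, and the gripper has released it.

**Target:** It is within about 0.3 mm of the cup's centre, tilted under 0.01 rad, with its underside about 8.5 mm above the table, so it is fully down on the 8 mm well floor. The side camera, from farther away, put it about 1 mm off centre and 1 mm higher, with a 0.035 rad tilt. That is all within tolerance and close to that camera's calibration error.

**Less certain:**
- During the push the target leaned about 0.12 rad in its loose recess. Its height of about 23 mm in the carrier fits it standing on the pin, but I had no direct reading of that contact.
- There was a sideways force of about 6 N during the push.
- I did not measure the other objects afterwards. In the last pictures nothing looked moved, but the arm hid part of the table.

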